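Set the stop collar of a shaft rest with a setting fork

TASK

Set the height of the brass stop collar on the threaded post of the shaft rest: slip the blue-handled setting fork round the post, under the collar and fully home, lying flat on the rest's steel seat, then spin the knurled collar down until it just nips the fork, gently, with no more than a light finger pressure. Then draw the fork out without shifting the collar, lay it flat on the bench clear of the stand and let go. Leave everything else on the bench where it is.

Things in the scene. Friction and masses are not known exactly. Their poses are not given: they have to be found in the camera images.
- stand: Stand of the shaft rest, screwed to the bench; origin on the post's axis at bench height, z up. Green cast foot 150 x 96 mm, 12 mm high, x -70 to +80 mm; on it a ground steel seat, x -66 to +50, y -33 to +33 mm, top 16 mm above the bench. Its screwless side, at -x, faces the robot's right: from there the fork slides in along +x. Two dark screw heads at x +67, y +-36 mm, stand 20 mm high.
- post_foot (a point): Foot of the threaded post: on its axis, at the seat's top face, 16 mm above the bench; axes as the stand's. The post is 16 mm in diameter and ends 98 mm above the bench.
- collar: Stop collar on the post; origin on the post's axis at its underside. Right-hand thread, 12 mm a turn (1.91 mm/rad): clockwise from above moves it down; pushing does not. It starts 27 to 30 mm above the seat, 2.5 to 4.3 rad above touching the 22 mm fork. Drag 0.06 N m; it stays where left. A black ring under it is sprung: past touching, 0.1 rad adds about 2.8 N and 0.04 N m; stay under 15 N.
- collar_hub (a point): Centre of the collar's knurled brass hub, on the post's axis. Hub 38 mm in diameter, 30 mm high (15 mm above and below this point); below it a steel flange 54 mm in diameter and 6 mm thick, so the collar's underside lies 21 mm below this point.
- blue_fork: Blue-handled setting fork: aluminium horseshoe plate 22 mm thick, 46 mm wide, about 220 g, from 35 mm ahead of (+x, open flared end) to 108.5 mm behind its origin, which lies on its underside at the seat centre; z up. Slot 21 mm wide, closed end 8.5 mm behind the origin.
- blue_fork_seat (a point): Seat centre of the blue fork, on its underside; axes as the fork's. When the fork is fully home the post's axis stands here (within 6 mm), the post against or near the closed end of the slot.
- blue_fork_handle (a point): Grip point of the blue handle, an upright lug 36 mm long (fork's x), 14 mm thick (y), 39 mm tall above the plate. The point lies 24 mm above the plate's top (46 mm above the underside), 88 mm behind the seat centre.
- red_fork_handle (a point): Grip point of the red handle of the other setting fork, 16 mm thick, otherwise alike: the wrong one, to be left alone. The two swap places between starts.
- v_head: Dark steel V-shaped rest head, about 60 x 60 x 70 mm, standing on the bench; origin under its centre.
- screwdriver_0: Red-handled screwdriver, 203 mm long, lying.
- glue_tube: Red glue tube with a blue cap, 146 mm long, lying.

How it is judged:
By the outcome, as a careful person would: the job done as asked, in the order asked, and still so for the second after the job is handed in, with the robot touching nothing.
It also fails if it takes over 72 s, if anything falls off the work surface, if the arm or the gripper's body presses on something with over 40 N, if the wrist force passes 120 N, or if a joint passes its speed limit or range.

ROBOT

A 6-joint arm with a two-finger parallel gripper is mounted at the origin on a cart in front of the work surface, level with it; the furniture and walls round the work are solid. World frame = base frame: x ahead of the robot, y to its left, z up, the work surface at z = 0. Lengths are in m, angles in rad, forces in N, time in s.
With the tool pointing down it reaches from about 0.225 to 0.875 m from the base axis. Payload 3.4 kg.
Tool frame: the origin (TCP) lies at the very end of the fingers, on their centre line; the grasp point (between the pads) lies 19 mm behind it; z points along the fingers, y is the line along which they close (so a half turn about z gives the same grasp; the last joint's range is limited). The gripper opens to 85 mm and grips with 20 to 120 N. Pads are 22 mm wide; open, the fingers measure 114 mm over their backs; the gripper's body (76 mm by 85 mm) begins 54 mm behind the grasp point. The pads swing forward as they close: fully open they stand 13 mm farther back than shut.
Start: joints at [-1.449, 0.276, 1.505, -0, 1.361, -0.121], TCP at [0.138, -0.558, 0.231] pointing down, gripper open.
Joint ranges: [-2.89, 2.89], [-0.75, 2.08], [0.22, 2.7], [-1.18, 4.32], [0.11, 2.71], [-2.7, 2.7]. Speed limits (rad/s): [2.57, 2.57, 3.14, 3.14, 3.14, 3.14].

INTERFACE

Orientations are given as a unit quaternion [w, x, y, z].
In Python, from rig import get_state, optics, sign_off gives the robot as it stands.
- The arm moves only by the tool send_rows, never from a script. Its argument "increments" is a list of rows, each an object with "gripper": the gripper's target within -1 to 1 (shut at 1, half-way at 0, fully open at -1); "linear": the shift along the world's x, y, z in m, a list of three; "delta_rot": the turn, a rotation vector about the world's x, y, z in rad, a list of three. In form: [{"gripper": gripper, "linear": [dx, dy, dz], "delta_rot": [rx, ry, rz]}, ...]. A call has 1 to 8 rows; each row is the pose to reach, as a shift and turn from the pose commanded when the call began; what a row does not reach only later rows make up. A row lasts 1/10 s, in which the tool goes at most 50 mm and 8.59 degrees, less where a joint would pass 70% of its speed; a pose out of reach is approached as far as the arm can. A call with a gripper value outside its range is refused whole. The fingers move at their own pace and stop on an object; "newtons" is the grip in N (left out, the last holds). Time passes only in rows, so rows that repeat a pose let the fingers close. It gives the time, the measured TCP pose, the force, the opening and the grip force at its end, in the units of the state.
- get_state(): the state, without advancing time (a new reading comes with each control period).
- optics.get_image(name): name is "scene" or "top" or "wrist"; returns a dict with "pixels" (480x640x3 uint8, blue, green, red), "K" (3x3 intrinsics, pixels), "rvec" (rotation vector, rad) and "tvec" (3), from world to camera coordinates, as OpenCV has them; the wrist camera has in their place "T_tool_cam" (4x4, takes a point from camera to tool coordinates, whose origin is the TCP and whose axes are the flange's). Camera axes: x right, y down, z forward; pixel columns grow to the right and rows downward; lengths in m; the calibration is good to about 2 mm. The wrist camera is an equidistant fisheye: a pixel r from the principal point sees the ray r / f radians off the axis. A picture is of the moment at which its call begins: read the wrist's pose just before it. There is no depth.
- sign_off(): hands the job in; it is judged then, once.
The state is a dict: "clock": time; "qpos": joint angles; "qd": joint speeds; "effort": joint torques, N m; "position": TCP position; "ee_rot": TCP orientation; "contact_force": force on the tool from outside, world axes, zero at the start; "moment": the same for the moment, N m; "width": finger opening in m; "gripper_force": force on a finger pad.
Only numpy, scipy, OpenCV 4.12 (cv2) and the standard library are available. Lean on these libraries where they do the work, as an engineer would, in place of code of your own. Each camera call takes 0.05 s, during which the arm holds its last target. There are 200 camera calls.

## Working session

There is one attempt and no reset: what is moved stays moved. The work goes in short steps, Python scripts to look and compute and a tool call to move; the robot and the scene stay as the last step left them, time stands still between calls to the robot, and variables do not carry over. Pictures are saved under pics/ and viewed, at most 14 in all, crops included, and the job is handed in when it is done.

Besides the shell and the picture viewer there is one more tool, called after "Call:" by a JSON object that holds its "fn" and its "kwargs", one argument or row to a line. send_rows: Moves the arm, as the interface text tells. Its arguments: {"type":"object","properties":{"increments":{"type":"array"},"newtons":{"type":"number"}},"required":["increments"]}

```bash
mkdir -p pics; ls; python3 - <<'E'
from rig import get_state, optics
import cv2,numpy as np
s=get_state();print(s)
for n in ["scene","top"]:
    d=optics.get_image(n);cv2.imwrite(f"pics/{n}0.png",d["pixels"]);np.savez(f"{n}0.npz",**d)
    R=cv2.Rodrigues(np.array(d["rvec"],float))[0];print(n,d["K"],-R.T@np.array(d["tvec"]).ravel())
E
```

```text
pics
{'clock': 0.0, 'qpos': array([-1.44901930e+00,  2.76600278e-01,  1.50617712e+00, -2.42875766e-05,
        1.36071399e+00, -1.20998212e-01]), 'qd': array([ 0.00066611,  0.00119742, -0.00147198,  0.00034003,  0.00042094,
        0.00058352]), 'effort': array([-1.64151159e-03, -4.16775727e+01, -2.45807558e+01, -1.87145524e-04,
        1.11033334e-02,  2.24290687e-06]), 'position': array([ 0.13814768, -0.55758437,  0.23041919]), 'ee_rot': array([-9.49363032e-04,  9.92640810e-01,  1.21092203e-01, -1.22440726e-05]), 'contact_force': array([ 0.14299172, -0.07979367, -0.16194911]), 'moment': array([-0.00405861,  0.0331898 ,  0.01606069]), 'gripper_force': 0.0, 'width': 0.08529631741184}
scene [[526.04060691   0.         307.1672227 ]
 [  0.         526.04060691 239.58784134]
 [  0.           0.           1.        ]] [ 0.24926155 -0.66866042  0.64919968]
top [[509.3472806    0.         326.60241851]
 [  0.         509.3472806  245.90299165]
 [  0.           0.           1.        ]] [ 0.52658341 -0.06622098  1.01716889]
```

View pics/scene0.png

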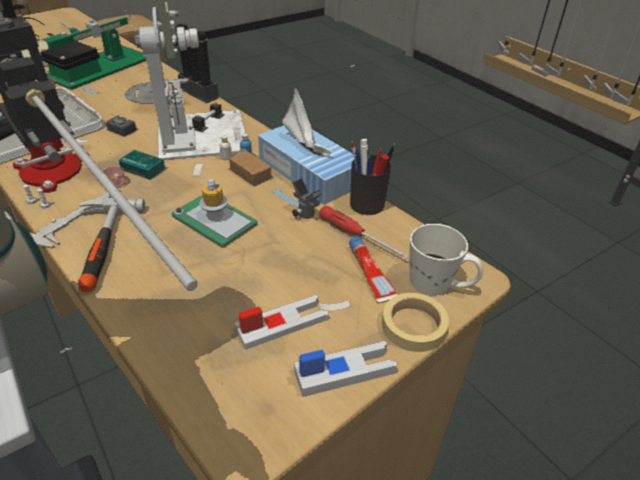

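View pics/top0.png

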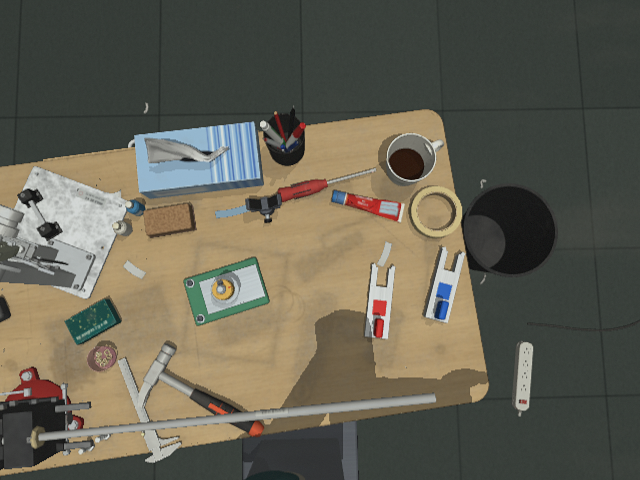

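The scene view shows the blue fork at about (345,368), the red one at (280,320) and the stand at (213,215). In the top view the blue fork is at (442,285), prongs up, the red at (379,300) and the stand at (227,290), its screws on the left at about (192,283) and (200,320).

```bash
cat > h.py <<'E'
import numpy as np,cv2
def ray(d,uv):
    R=cv2.Rodrigues(np.array(d["rvec"],float))[0];C=-R.T@np.array(d["tvec"],float).ravel()
    uv=np.atleast_2d(np.array(uv,float));v=np.c_[uv,np.ones(len(uv))]@np.linalg.inv(d["K"]).T@R
    return C,v
def onz(d,uv,z):
    C,v=ray(d,uv);return C+v*((z-C[2])/v[:,2])[:,None]
def two(d1,p1,d2,p2):
    C1,v1=ray(d1,p1);C2,v2=ray(d2,p2);v1,v2=v1[0],v2[0]
    t=np.linalg.lstsq(np.c_[v1,-v2],C2-C1,rcond=None)[0];a=C1+t[0]*v1;b=C2+t[1]*v2
    return (a+b)/2,np.linalg.norm(a-b)
def comps(m,win,amin=15):
    x0,y0,x1,y1=win;mm=np.zeros(m.shape,np.uint8);mm[y0:y1,x0:x1]=m[y0:y1,x0:x1]
    return [c for c in sorted(cv2.findContours(mm,cv2.RETR_EXTERNAL,cv2.CHAIN_APPROX_NONE)[0],key=cv2.contourArea,reverse=True) if cv2.contourArea(c)>=amin]
def rect(d,c,z):
    P=onz(d,c.reshape(-1,2),z)[:,:2]
    (cx,cy),wh,a=cv2.minAreaRect((P*1000).astype(np.float32));return np.round([cx,cy,*wh,a],1)
E
python3 - <<'E'
from h import *
T=np.load("top0.npz");S=np.load("scene0.npz")
H=cv2.cvtColor(T["pixels"],cv2.COLOR_BGR2HSV);HS=cv2.cvtColor(S["pixels"],cv2.COLOR_BGR2HSV)
blue=cv2.inRange(H,(105,130,60),(130,255,255))
for c in comps(blue,(415,240,480,330)): print("blue",c.reshape(-1,2).mean(0),cv2.contourArea(c),rect(T,c,.061),rect(T,c,.022))
w=cv2.inRange(H,(0,0,130),(180,45,255))
for c in comps(w,(415,240,475,330)): print("white",cv2.contourArea(c),rect(T,c,.022))
g=cv2.inRange(H,(60,90,40),(90,255,255))
for c in comps(g,(175,245,280,335)): print("green",cv2.contourArea(c),rect(T,c,.012))
for c in comps(cv2.inRange(H,(0,0,100),(180,50,255)),(175,245,280,335)): print("steel",cv2.contourArea(c),rect(T,c,.016))
for c in comps(cv2.inRange(H,(15,110,80),(32,255,255)),(205,270,245,310)): print("brass",cv2.contourArea(c),rect(T,c,.08))
cv2.imwrite("pics/a.png",np.hstack([cv2.resize(T["pixels"][235:335,175:280],None,fx=4,fy=4,interpolation=2),cv2.resize(T["pixels"][235:335,410:480],None,fx=4,fy=4,interpolation=2)]))
E
```

```text
blue [443.59183673 290.7755102 ] 162.5 [ 541.7 -302.6   24.1   26.9   73.1] [ 542.3 -312.3   25.1   28.    73.1]
blue [441.24489796 309.69387755] 159.5 [ 506.7 -296.8   19.5   33.6   73.1] [ 505.9 -306.2   20.2   35.    73.1]
white 1342.5 [ 554.4 -315.8   46.2  143.4   73.6]
green 3312.0 [552.  113.1  93.3 147.9  16.5]
steel 1951.5 [555.6 101.2  66.7 116.   16.6]
steel 53.0 [500.3 162.6  15.6  15.4  88.7]
brass 187.0 [553.6 108.2  36.4  36.5  89.9]
```

View pics/a.png

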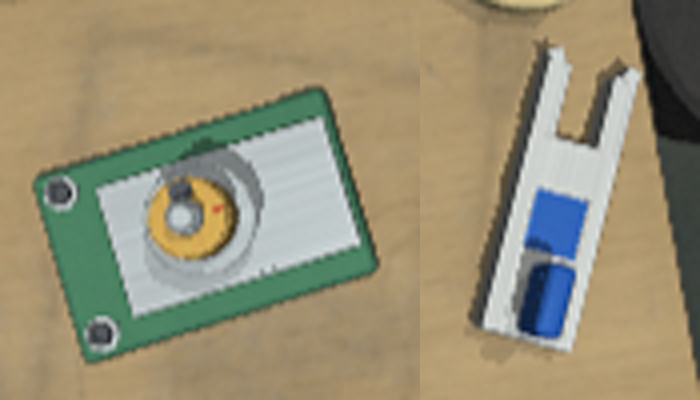

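Sizes all check (fork 46x143, foot 93x148, seat 67x116, hub 36). One quick check of the overhanging rod's height before moving.

```bash
python3 - <<'E'
from h import *
T=np.load("top0.npz");S=np.load("scene0.npz")
print(two(T,(435,398),S,(192,286)))
print(two(T,(37,437),S,(35,98)))
print("box/pens",two(T,(297,112),S,(363,142)))
H=cv2.cvtColor(S["pixels"],cv2.COLOR_BGR2HSV)
for c in comps(cv2.inRange(H,(105,130,60),(130,255,255)),(290,340,400,395)):print(c.reshape(-1,2).mean(0),rect(S,c,.061),rect(S,c,.022))
E
```

```text
(array([ 0.37611474, -0.24346639,  0.21697683]), np.float64(0.0014391531252452869))
(array([0.33408291, 0.36017601, 0.21648049]), np.float64(0.0006484506603511961))
box/pens (array([ 0.83070547, -0.02576128,  0.16606446]), np.float64(0.048288966550562785))
[312.01030928 362.02061856] [ 499.2 -312.9   38.    32.4   60.8] [ 515.8 -289.3   40.5   34.5   60.8]
[336.51666667 365.1       ] [ 524.6 -334.1   22.3   26.3   73.3] [ 542.9 -311.9   23.7   28.    73.3]
```

Call:
{"fn": "send_rows", "kwargs": {
  "increments": [
    {"gripper": -1, "linear": [0.045, 0.032, 0], "delta_rot": [0, 0, -0.067]},
    {"gripper": -1, "linear": [0.092, 0.064, 0], "delta_rot": [0, 0, -0.133]},
    {"gripper": -1, "linear": [0.138, 0.096, 0], "delta_rot": [0, 0, -0.2]},
    {"gripper": -1, "linear": [0.184, 0.128, 0], "delta_rot": [0, 0, -0.267]},
    {"gripper": -1, "linear": [0.23, 0.16, 0], "delta_rot": [0, 0, -0.333]},
    {"gripper": -1, "linear": [0.276, 0.193, 0], "delta_rot": [0, 0, -0.4]},
    {"gripper": -1, "linear": [0.322, 0.225, 0], "delta_rot": [0, 0, -0.467]},
    {"gripper": -1, "linear": [0.367, 0.257, 0], "delta_rot": [0, 0, -0.529]}
  ]
}}

```text
clock: 0.9
position: [0.4673, -0.3273, 0.231]
ee_rot: [-0.0, 0.99, -0.144, -0.0]
contact_force: [-0.5, -0.8, 0.5]
width: 0.0852
gripper_force: 0.0
```

The bright rod hangs at z≈0.217 with its tip at (0.376,-0.243), so the forearm has to clear it. I take the arm's geometry into account as I go.

Call:
{"fn": "send_rows", "kwargs": {
  "increments": [
    {"gripper": -1, "linear": [0.038, 0.0265, 0], "delta_rot": [0, 0, 0]},
    {"gripper": -1, "linear": [0.038, 0.0265, 0], "delta_rot": [0, 0, 0]},
    {"gripper": -1, "linear": [0.038, 0.0265, 0], "delta_rot": [0, 0, 0]}
  ]
}}

```text
clock: 1.2
position: [0.5043, -0.3015, 0.2306]
ee_rot: [0.0, 0.99, -0.141, -0.001]
contact_force: [-0.3, -0.0, -0.2]
width: 0.0856
gripper_force: 0.0
```

```bash
python3 - <<'E'
from rig import get_state, optics
from h import *
s=get_state();print(s["qpos"],s["position"],s["ee_rot"])
d=optics.get_image("wrist");np.savez("w1.npz",**d,p=s["position"],q=s["ee_rot"]);cv2.imwrite("pics/w1.png",d["pixels"])
print(d["K"],d["T_tool_cam"])
E
```

```text
[-6.56715307e-01  2.96054016e-01  1.47761013e+00 -8.81042642e-04
  1.36944297e+00  1.19772952e+00] [ 0.50427686 -0.30149561  0.23060132] [ 2.71151379e-06  9.89971907e-01 -1.41261686e-01 -8.71567190e-04]
[[371.64829954   0.         326.06623361]
 [  0.         371.64829954 240.39610153]
 [  0.           0.           1.        ]] [[ 8.52172729e-04 -9.47285116e-01 -3.20390671e-01  8.23406235e-02]
 [ 9.99999625e-01  8.57464212e-04  1.24564563e-04  4.94634599e-04]
 [ 1.56725377e-04 -3.20390657e-01  9.47285491e-01 -1.43110783e-01]
 [ 0.00000000e+00  0.00000000e+00  0.00000000e+00  1.00000000e+00]]
```

View pics/w1.png

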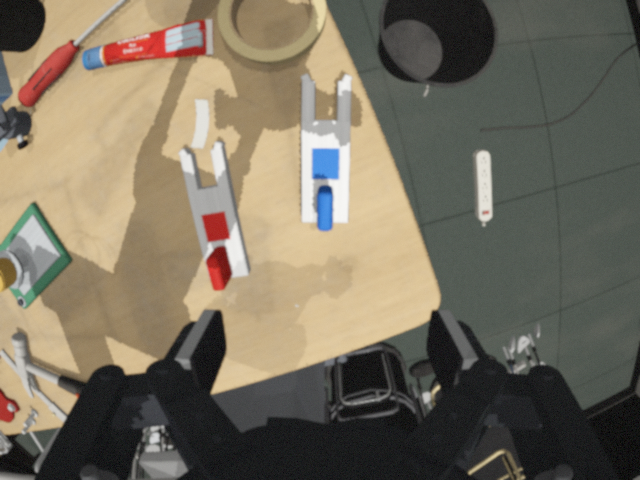

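The wrist view shows the blue fork straight ahead, sticker (326,164) and lug (325,207), aligned with the tool's column 325.

```bash
cat >> h.py <<'E'
from scipy.spatial.transform import Rotation as Ro
def wonz(d,uv,z):
    uv=np.atleast_2d(np.array(uv,float));K=d["K"];x=(uv-K[:2,2])/K[0,0];r=np.linalg.norm(x,axis=1)+1e-12
    v=np.c_[x*(np.sin(r)/r)[:,None],np.cos(r)]
    q=d["q"];R=Ro.from_quat([q[1],q[2],q[3],q[0]]).as_matrix();X=d["T_tool_cam"]
    C=d["p"]+R@X[:3,3];v=v@(R@X[:3,:3]).T
    return C+v*((z-C[2])/v[:,2])[:,None]
def wrect(d,c,z):
    P=wonz(d,c.reshape(-1,2),z)[:,:2]
    (cx,cy),wh,a=cv2.minAreaRect((P*1000).astype(np.float32));return np.round([cx,cy,*wh,a],1)
E
python3 - <<'E'
from h import *
d=np.load("w1.npz");H=cv2.cvtColor(d["pixels"],cv2.COLOR_BGR2HSV)
for c in comps(cv2.inRange(H,(105,130,60),(130,255,255)),(290,130,370,250)):print(c.reshape(-1,2).mean(0),wrect(d,c,.061),wrect(d,c,.022))
# lug top face brightness: rows of mask
for c in comps(cv2.inRange(H,(0,0,120),(180,60,255)),(295,70,360,240)):print(wrect(d,c,.022))
E
```

```text
[325.   163.46] [ 547.6 -313.7   20.3   23.9   73.8] [ 543.1 -312.3   22.9   26.9   73.8]
[324.41414141 208.17171717] [ 510.4 -302.    12.1   38.4   74. ] [ 501.3 -299.1   13.6   43.2   74. ]
[ 551.9 -315.    48.   153.5   73.2]
```

Call:
{"fn": "send_rows", "kwargs": {
  "increments": [
    {"gripper": -1, "linear": [0.001, 0, -0.04], "delta_rot": [0, 0, 0]},
    {"gripper": -1, "linear": [0.001, 0, -0.08], "delta_rot": [0, 0, 0]},
    {"gripper": -1, "linear": [0.001, 0, -0.12], "delta_rot": [0, 0, 0]},
    {"gripper": -1, "linear": [0.001, 0, -0.12], "delta_rot": [0, 0, 0]}
  ]
}}

```text
clock: 1.65
position: [0.4998, -0.3009, 0.1062]
ee_rot: [-0.003, 0.99, -0.144, -0.006]
contact_force: [-0.5, 0.9, -0.0]
width: 0.0851
gripper_force: 0.0
```

```bash
python3 - <<'E'
from rig import get_state, optics
from h import *
s=get_state();print(s["qpos"],s["position"],s["ee_rot"])
d=dict(optics.get_image("wrist"),p=s["position"],q=s["ee_rot"]);H=cv2.cvtColor(d["pixels"],cv2.COLOR_BGR2HSV)
for c in comps(cv2.inRange(H,(105,130,40),(130,255,255)),(230,60,420,420)):print(c.reshape(-1,2).mean(0),wrect(d,c,.061),wrect(d,c,.022))
E
```

```text
[-6.60759473e-01  3.88977063e-01  1.66402814e+00 -7.00878705e-04
  1.10121176e+00  1.19903814e+00] [ 0.49980953 -0.30090097  0.10619641] [-0.00284495  0.98958128 -0.14383654 -0.00564323]
[323.56707317 178.76829268] [ 548.9 -314.6   20.3   23.6   72.7] [ 542.5 -312.3   24.5   28.5   72.7]
[322.81764706 250.41764706] [ 511.7 -302.8   12.4   41.8   73.9] [ 497.4 -298.    15.    50.5   73.9]
```

Call:
{"fn": "send_rows", "kwargs": {
  "increments": [
    {"gripper": -1, "linear": [0.002, -0.0005, -0.03], "delta_rot": [0, 0, 0]},
    {"gripper": -1, "linear": [0.002, -0.0005, -0.055], "delta_rot": [0, 0, 0]},
    {"gripper": -1, "linear": [0.002, -0.0005, -0.078], "delta_rot": [0, 0, 0]},
    {"gripper": -1, "linear": [0.002, -0.0005, -0.082], "delta_rot": [0, 0, 0]},
    {"gripper": -1, "linear": [0.002, -0.0005, -0.082], "delta_rot": [0, 0, 0]}
  ]
}}

```text
clock: 2.2
position: [0.5076, -0.3041, 0.0308]
ee_rot: [0.001, 0.99, -0.143, 0.001]
contact_force: [0.1, -0.9, 0.4]
width: 0.0853
gripper_force: 0.0
```

```bash
python3 - <<'E'
from rig import get_state
import numpy as np
from scipy.optimize import least_squares as ls
s=get_state();print(s["qpos"],s["position"],s["ee_rot"],s["contact_force"])
D=[([0.2766,1.5062,1.3607],[.13815,-.55758,.23042]),([.29605,1.47761,1.36944],[.50428,-.3015,.2306]),(s["qpos"][[1,2,4]],s["position"])]
def f(p):
    L1,L2,h,Lt=p;o=[]
    for q,x in D:
        a=q[0];b=a+q[1];c=b+q[2];R=np.sqrt(x[0]**2+x[1]**2-.069**2)
        o+=[L1*np.sin(a)+L2*np.sin(b)+Lt*np.sin(c)-R,h+L1*np.cos(a)+L2*np.cos(b)+Lt*np.cos(c)-x[2]]
    return o
r=ls(f,[.4,.4,.2,.25]);print(r.x,r.fun)
E
```

```text
[-6.57271785e-01  4.73512408e-01  1.74381192e+00 -2.52471600e-04
  9.22233083e-01  1.20070868e+00] [ 0.50755386 -0.30412991  0.03082755] [ 5.87731742e-04  9.89718737e-01 -1.43023688e-01  8.36815538e-04] [ 0.06556258 -0.85719041  0.37827455]
[ 0.63328175  0.39365263 -7.74139032 -7.44559926] [ 1.70072922e-03  1.53742046e-04 -1.91229027e-03  2.09551876e-05
  1.77598345e-04 -1.74689322e-04]
```

Call:
{"fn": "send_rows", "kwargs": {
  "increments": [
    {"gripper": 1, "linear": [-0.0005, 0.0015, -0.002], "delta_rot": [0, 0, 0]},
    {"gripper": 1, "linear": [-0.0005, 0.0015, -0.002], "delta_rot": [0, 0, 0]},
    {"gripper": 1, "linear": [-0.0005, 0.0015, -0.002], "delta_rot": [0, 0, 0]},
    {"gripper": 1, "linear": [-0.0005, 0.0015, -0.002], "delta_rot": [0, 0, 0]},
    {"gripper": 1, "linear": [-0.0005, 0.0015, -0.002], "delta_rot": [0, 0, 0]},
    {"gripper": 1, "linear": [-0.0005, 0.0015, -0.002], "delta_rot": [0, 0, 0]},
    {"gripper": 1, "linear": [-0.0005, 0.0015, -0.002], "delta_rot": [0, 0, 0]},
    {"gripper": 1, "linear": [-0.0005, 0.0015, -0.002], "delta_rot": [0, 0, 0]}
  ],
  "newtons": 60
}}

```text
clock: 3.0
position: [0.5068, -0.3016, 0.0278]
ee_rot: [0.0, 0.99, -0.143, 0.0]
contact_force: [0.3, 0.0, 5.6]
width: 0.0131
gripper_force: 59.4
```

```bash
python3 - <<'E'
from rig import get_state, optics
from h import *
s=get_state();print(s["qpos"],s["position"],s["ee_rot"],s["contact_force"],s["moment"],s["width"])
d=optics.get_image("wrist");np.savez("w2.npz",**d,p=s["position"],q=s["ee_rot"]);cv2.imwrite("pics/w2.png",d["pixels"])
E
```

```text
[-6.54684688e-01  4.75329137e-01  1.75046717e+00 -1.23775865e-04
  9.15013201e-01  1.20233585e+00] [ 0.50676978 -0.30156388  0.02777588] [ 2.34478964e-04  9.89782231e-01 -1.42586744e-01  3.17423997e-04] [0.26514684 0.04696252 5.57387994] [0.08409852 0.13079373 0.02553347] 0.013145273560379069
```

View pics/w2.png

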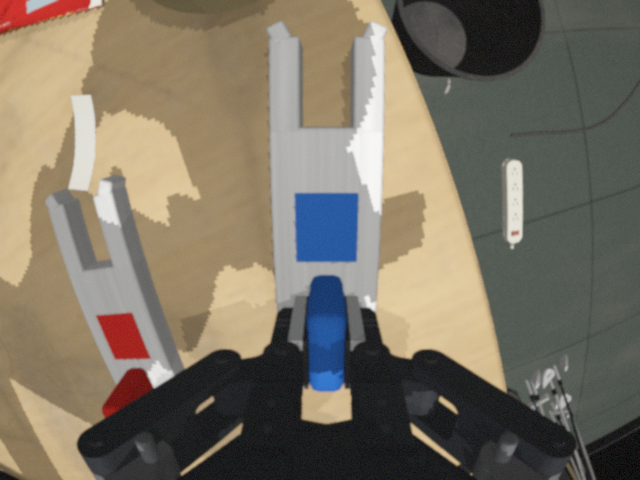

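The fork is gripped, straight in the tool: slot closed end at (326,127), prong tips at about (278,30) and (375,28). The red fork on the left is untouched.

```bash
python3 - <<'E'
from h import *
d=np.load("w2.npz");P=wonz(d,[(326,127),(301,127),(353,127),(278,28),(375,26)],.022)
q=d["q"];R=Ro.from_quat([q[1],q[2],q[3],q[0]]).as_matrix()
print(np.round((P-d["p"])@R*1000,1), np.degrees(2*np.arctan2(q[2],q[1])))
E
```

```text
[[ 79.2   0.4   5.8]
 [ 79.3  -9.4   5.8]
 [ 79.3  11.1   5.8]
 [120.1 -18.5   5.9]
 [121.   19.7   5.9]] -16.395116760701377
```

Call:
{"fn": "send_rows", "kwargs": {
  "increments": [
    {"gripper": 1, "linear": [0, 0, 0.015], "delta_rot": [0, 0, 0]},
    {"gripper": 1, "linear": [0, 0, 0.05], "delta_rot": [0, 0, 0]},
    {"gripper": 1, "linear": [0, 0, 0.09], "delta_rot": [0, 0, 0]},
    {"gripper": 1, "linear": [0, 0, 0.13], "delta_rot": [0, 0, 0]},
    {"gripper": 1, "linear": [0, 0, 0.13], "delta_rot": [0, 0, 0]}
  ]
}}

```text
clock: 3.55
position: [0.5094, -0.3035, 0.1625]
ee_rot: [0.003, 0.99, -0.143, 0.005]
contact_force: [0.4, -0.9, -1.0]
width: 0.0127
gripper_force: 58.8
```

Call:
{"fn": "send_rows", "kwargs": {
  "increments": [
    {"gripper": 1, "linear": [0.006, 0.015, 0], "delta_rot": [0, 0, 0.143]},
    {"gripper": 1, "linear": [0.012, 0.03, 0], "delta_rot": [0, 0, 0.286]},
    {"gripper": 1, "linear": [0.018, 0.046, 0], "delta_rot": [0, 0, 0.429]},
    {"gripper": 1, "linear": [0.024, 0.062, 0], "delta_rot": [0, 0, 0.572]},
    {"gripper": 1, "linear": [0.03, 0.078, 0], "delta_rot": [0, 0, 0.715]},
    {"gripper": 1, "linear": [0.036, 0.094, 0], "delta_rot": [0, 0, 0.858]},
    {"gripper": 1, "linear": [0.042, 0.11, 0], "delta_rot": [0, 0, 1.0]},
    {"gripper": 1, "linear": [0.048, 0.126, 0], "delta_rot": [0, 0, 1.143]}
  ]
}}

```text
clock: 4.35
position: [0.5535, -0.1743, 0.1552]
ee_rot: [-0.001, 0.908, 0.418, -0.001]
contact_force: [-0.3, 0.6, -1.4]
width: 0.0132
gripper_force: 58.7
```

Call:
{"fn": "send_rows", "kwargs": {
  "increments": [
    {"gripper": 1, "linear": [0.006, 0.016, 0], "delta_rot": [0, 0, 0.143]},
    {"gripper": 1, "linear": [0.012, 0.032, 0], "delta_rot": [0, 0, 0.286]},
    {"gripper": 1, "linear": [0.018, 0.048, 0], "delta_rot": [0, 0, 0.429]},
    {"gripper": 1, "linear": [0.025, 0.065, 0], "delta_rot": [0, 0, 0.572]},
    {"gripper": 1, "linear": [0.032, 0.082, 0], "delta_rot": [0, 0, 0.715]},
    {"gripper": 1, "linear": [0.039, 0.104, 0], "delta_rot": [0, 0, 0.858]},
    {"gripper": 1, "linear": [0.0455, 0.1255, 0], "delta_rot": [0, 0, 1.002]},
    {"gripper": 1, "linear": [0.0455, 0.1255, 0], "delta_rot": [0, 0, 1.002]}
  ]
}}

```text
clock: 5.15
position: [0.5995, -0.0471, 0.1552]
ee_rot: [-0.002, 0.597, 0.802, -0.0]
contact_force: [-0.5, -0.3, -2.0]
width: 0.0131
gripper_force: 58.7
```

Call:
{"fn": "send_rows", "kwargs": {
  "increments": [
    {"gripper": 1, "linear": [0, 0, 0], "delta_rot": [0, 0, 0]},
    {"gripper": 1, "linear": [0, 0, 0], "delta_rot": [0, 0, 0]}
  ]
}}

```text
clock: 5.35
position: [0.5993, -0.0505, 0.1563]
ee_rot: [-0.001, 0.599, 0.801, -0.001]
contact_force: [-0.0, 0.1, -2.1]
width: 0.0132
gripper_force: 58.7
```

```bash
python3 - <<'E'
from rig import get_state, optics
from h import *
s=get_state();print(s["qpos"],s["position"],s["ee_rot"],s["contact_force"],s["moment"],s["width"],np.degrees(2*np.arctan2(s["ee_rot"][2],s["ee_rot"][1])))
d=optics.get_image("wrist");np.savez("w3.npz",**d,p=s["position"],q=s["ee_rot"]);cv2.imwrite("pics/w3.png",d["pixels"])
E
```

```text
[-1.99342911e-01  3.65133383e-01  1.56380142e+00 -7.25221544e-04
  1.21445521e+00 -4.85664916e-01] [ 0.59926729 -0.05051824  0.15631196] [-6.66382271e-04  5.98886545e-01  8.00833306e-01 -6.92074591e-04] [-0.00597021  0.07556979 -2.05698008] [-0.05861241  0.01562118 -0.04168619] 0.013198015356507975 106.41957278816123
```

View pics/w3.png

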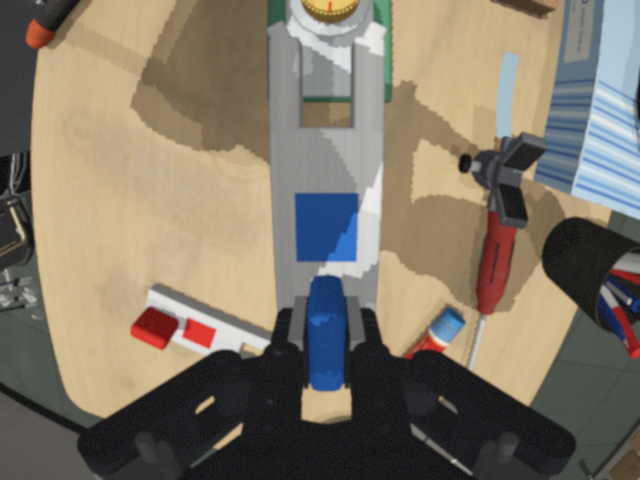

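The wrist view shows the fork level with the stand ahead of it: brass hub at about (330,8), green foot between columns 268 and 392, nothing in the way.

```bash
python3 - <<'E'
from h import *
d=np.load("w3.npz");q=d["q"];R=Ro.from_quat([q[1],q[2],q[3],q[0]]).as_matrix()
H=cv2.cvtColor(d["pixels"],cv2.COLOR_BGR2HSV)
loc=lambda uv,z:np.round((wonz(d,uv,z)-d["p"])@R*1000,1)[:,:2]
b=cv2.inRange(H,(15,130,100),(32,255,255));g=cv2.inRange(H,(60,90,30),(90,255,255))
for r in (2,6,10):
    x=np.where(b[r,260:400])[0]+260;print("b",r,x.min(),x.max(),loc([(x.min(),r),(x.max(),r)],.08).tolist())
for r in (10,20,60,80,90):
    x=np.where(g[r,200:420])[0]+200;print("g",r,x.min(),x.max(),loc([(x.min(),r),(x.max(),r)],.012).tolist())
for x in (310,325,345):
    y=np.where(g[60:125,x])[0]+60;print("front",x,y.min(),y.max(),loc([(x,y.max())],.012).tolist())
E
```

```text
b 2 303 357 [[154.0, -13.8], [154.1, 17.5]]
b 6 305 355 [[151.3, -12.6], [151.5, 16.3]]
b 10 307 353 [[148.7, -11.5], [148.8, 15.2]]
g 10 269 389 [[170.6, -44.0], [170.9, 47.7]]
g 20 269 389 [[162.1, -43.9], [162.5, 47.6]]
g 60 386 390 [[129.6, 45.1], [129.8, 48.2]]
g 80 386 389 [[113.7, 45.1], [113.8, 47.5]]
g 90 386 390 [[105.8, 45.2], [106.0, 48.3]]
front 310 99 100 [[97.1, -12.5]]
front 325 98 100 [[97.0, -1.2]]
front 345 99 100 [[97.1, 13.9]]
```

Call:
{"fn": "send_rows", "kwargs": {
  "increments": [
    {"gripper": 1, "linear": [0.0012, 0.0003, -0.03], "delta_rot": [0, 0, 0]},
    {"gripper": 1, "linear": [0.0012, 0.0003, -0.065], "delta_rot": [0, 0, 0]},
    {"gripper": 1, "linear": [0.0012, 0.0003, -0.095], "delta_rot": [0, 0, 0]},
    {"gripper": 1, "linear": [0.0012, 0.0003, -0.11], "delta_rot": [0, 0, 0]},
    {"gripper": 1, "linear": [0.0012, 0.0003, -0.11], "delta_rot": [0, 0, 0]},
    {"gripper": 1, "linear": [0.0012, 0.0003, -0.11], "delta_rot": [0, 0, 0]}
  ]
}}

```text
clock: 6.0
position: [0.6014, -0.0504, 0.0476]
ee_rot: [0.0, 0.599, 0.801, -0.0]
contact_force: [-0.8, 0.9, -1.7]
width: 0.013
gripper_force: 58.8
```

```bash
python3 - <<'E'
from rig import get_state, optics
from h import *
s=get_state();print(s["position"],s["contact_force"],s["moment"])
d=optics.get_image("wrist");np.savez("w4.npz",**d,p=s["position"],q=s["ee_rot"]);cv2.imwrite("pics/w4.png",d["pixels"])
E
```

```text
[ 0.60140741 -0.0503875   0.04759197] [-0.80403958  0.89755523 -1.74939807] [-0.09760541  0.01898003 -0.02505814]
```

View pics/w4.png

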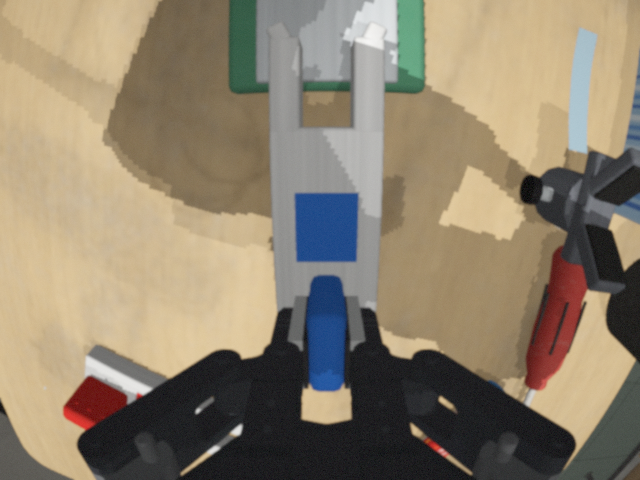

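Slot centre (326) matches the foot centre (229–424 → 326.5). I lower by 2 mm and slide in.

Call:
{"fn": "send_rows", "kwargs": {
  "increments": [
    {"gripper": 1, "linear": [0, 0, -0.002], "delta_rot": [0, 0, 0]},
    {"gripper": 1, "linear": [-0.0035, 0.012, -0.002], "delta_rot": [0, 0, 0]},
    {"gripper": 1, "linear": [-0.007, 0.024, -0.002], "delta_rot": [0, 0, 0]},
    {"gripper": 1, "linear": [-0.0106, 0.036, -0.002], "delta_rot": [0, 0, 0]},
    {"gripper": 1, "linear": [-0.0141, 0.048, -0.002], "delta_rot": [0, 0, 0]},
    {"gripper": 1, "linear": [-0.0169, 0.0575, -0.002], "delta_rot": [0, 0, 0]},
    {"gripper": 1, "linear": [-0.0169, 0.0575, -0.002], "delta_rot": [0, 0, 0]}
  ]
}}

```text
clock: 6.75
position: [0.5835, 0.0097, 0.0453]
ee_rot: [-0.0, 0.597, 0.802, -0.0]
contact_force: [0.4, 0.1, -1.9]
width: 0.0131
gripper_force: 58.8
```

```bash
python3 - <<'E'
from rig import get_state, optics
from h import *
s=get_state();print(s["position"],s["contact_force"],s["moment"],np.degrees(2*np.arctan2(s["ee_rot"][2],s["ee_rot"][1])))
d=optics.get_image("wrist");np.savez("w5.npz",**d,p=s["position"],q=s["ee_rot"]);cv2.imwrite("pics/w5.png",d["pixels"][:340,150:500])
E
```

```text
[0.58347641 0.0097133  0.04534098] [ 0.40367164  0.11432448 -1.90073728] [-0.08222357 -0.03001699 -0.01597301] 106.6190466794856
```

View pics/w5.png

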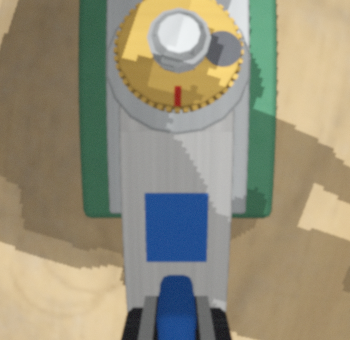

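Fork under the collar, post end at about (329,33), foot and fork concentric. I work out the remaining travel.

```bash
python3 - <<'E'
from h import *
d=np.load("w5.npz");q=d["q"];R=Ro.from_quat([q[1],q[2],q[3],q[0]]).as_matrix()
H=cv2.cvtColor(d["pixels"],cv2.COLOR_BGR2HSV)
loc=lambda uv,z:np.round((wonz(d,uv,z)-d["p"])@R*1000,1)[:,:2]
print("post",loc([(329,33)],.098))
print("front edge foot",loc([(260,216),(395,216)],.012))
c=comps(cv2.inRange(H,(15,130,60),(32,255,255)),(250,0,420,120))[0].reshape(-1,2)
b=c[c[:,1]>60];P=loc(b,.052)[:,:2]
for z in(.079,.081):
  P=loc(b,z);A=np.c_[2*P,np.ones(len(P))];r=np.linalg.lstsq(A,(P**2).sum(1),rcond=None)[0];print(z,r[:2],np.sqrt(r[2]+r[0]**2+r[1]**2))
E
```

```text
post [[103.6   0.3]]
front edge foot [[ 35.3 -33.1]
 [ 35.3  33.9]]
0.079 [96.51233987  0.4166785 ] 12.435710184097791
0.081 [96.27365068  0.39730258] 12.219358150454728
```

Call:
{"fn": "send_rows", "kwargs": {
  "increments": [
    {"gripper": 1, "linear": [-0.002, 0.007, 0], "delta_rot": [0, 0, 0]},
    {"gripper": 1, "linear": [-0.0042, 0.0144, 0], "delta_rot": [0, 0, 0]},
    {"gripper": 1, "linear": [-0.0042, 0.0144, 0], "delta_rot": [0, 0, 0]},
    {"gripper": 1, "linear": [-0.0042, 0.0144, 0], "delta_rot": [0, 0, 0]}
  ]
}}

```text
clock: 7.2
position: [0.5801, 0.0224, 0.0453]
ee_rot: [0.0, 0.598, 0.801, -0.0]
contact_force: [0.4, -0.2, -1.6]
width: 0.0132
gripper_force: 58.8
```

Call:
{"fn": "send_rows", "kwargs": {
  "increments": [
    {"gripper": 1, "linear": [-0.0003, 0.001, 0], "delta_rot": [0, 0, 0]},
    {"gripper": 1, "linear": [-0.0003, 0.001, 0], "delta_rot": [0, 0, 0]}
  ]
}}

```text
clock: 7.4
position: [0.5799, 0.0231, 0.0453]
ee_rot: [0.0, 0.598, 0.801, 0.0]
contact_force: [-0.7, -0.2, -1.4]
width: 0.0133
gripper_force: 58.8
```

Call:
{"fn": "send_rows", "kwargs": {
  "increments": [
    {"gripper": 1, "linear": [-0.0003, 0.001, -0.0008], "delta_rot": [0, 0, 0]},
    {"gripper": 1, "linear": [-0.0003, 0.001, -0.0008], "delta_rot": [0, 0, 0]}
  ]
}}

```text
clock: 7.6
position: [0.5794, 0.0243, 0.0444]
ee_rot: [-0.0, 0.598, 0.801, -0.0]
contact_force: [-0.8, 0.9, -2.2]
width: 0.0133
gripper_force: 58.8
```

Call:
{"fn": "send_rows", "kwargs": {
  "increments": [
    {"gripper": 1, "linear": [-0.0003, 0.001, 0], "delta_rot": [0, 0, 0]},
    {"gripper": 1, "linear": [-0.0004, 0.0015, 0], "delta_rot": [0, 0, 0]},
    {"gripper": 1, "linear": [-0.0004, 0.0015, 0], "delta_rot": [0, 0, 0]}
  ]
}}

```text
clock: 7.9
position: [0.5791, 0.0257, 0.0446]
ee_rot: [0.0, 0.598, 0.801, -0.0]
contact_force: [-0.4, -0.2, -1.5]
width: 0.013
gripper_force: 58.8
```

Call:
{"fn": "send_rows", "kwargs": {
  "increments": [
    {"gripper": 1, "linear": [-0.0003, 0.001, 0], "delta_rot": [0, 0, 0]},
    {"gripper": 1, "linear": [-0.0003, 0.001, 0], "delta_rot": [0, 0, 0]}
  ]
}}

```text
clock: 8.1
position: [0.5792, 0.0259, 0.0448]
ee_rot: [0.001, 0.598, 0.802, -0.0]
contact_force: [0.0, -4.2, -1.3]
width: 0.0132
gripper_force: 58.9
```

The slot end touches the post (4 N). I ease off 0.7 mm and lower onto the seat.

Call:
{"fn": "send_rows", "kwargs": {
  "increments": [
    {"gripper": 1, "linear": [0.0003, -0.0012, 0], "delta_rot": [0, 0, 0]},
    {"gripper": 1, "linear": [0.0003, -0.0012, -0.001], "delta_rot": [0, 0, 0]},
    {"gripper": 1, "linear": [0.0003, -0.0012, -0.001], "delta_rot": [0, 0, 0]}
  ]
}}

```text
clock: 8.4
position: [0.5793, 0.0257, 0.0438]
ee_rot: [0.0, 0.598, 0.801, 0.0]
contact_force: [-0.2, -0.8, 0.2]
width: 0.0132
gripper_force: 59.3
```

Call:
{"fn": "send_rows", "kwargs": {
  "increments": [
    {"gripper": 1, "linear": [0, 0, -0.0007], "delta_rot": [0, 0, 0]},
    {"gripper": 1, "linear": [0, 0, -0.0007], "delta_rot": [0, 0, 0]}
  ]
}}

```text
clock: 8.6
position: [0.5793, 0.0257, 0.0438]
ee_rot: [0.0, 0.598, 0.801, 0.0]
contact_force: [-1.7, -2.3, 5.6]
width: 0.0133
gripper_force: 60.1
```

Call:
{"fn": "send_rows", "kwargs": {
  "increments": [
    {"gripper": -1, "linear": [0, 0, 0.0006], "delta_rot": [0, 0, 0]},
    {"gripper": -1, "linear": [0, 0, 0.0006], "delta_rot": [0, 0, 0]},
    {"gripper": -1, "linear": [0, 0, 0.0006], "delta_rot": [0, 0, 0]},
    {"gripper": -1, "linear": [0, 0, 0.01], "delta_rot": [0, 0, 0]},
    {"gripper": -1, "linear": [0, 0, 0.05], "delta_rot": [0, 0, 0]},
    {"gripper": -1, "linear": [0, 0, 0.085], "delta_rot": [0, 0, 0]},
    {"gripper": -1, "linear": [0, 0, 0.09], "delta_rot": [0, 0, 0]},
    {"gripper": -1, "linear": [0, 0, 0.09], "delta_rot": [0, 0, 0]}
  ]
}}

```text
clock: 9.4
position: [0.5801, 0.0256, 0.1347]
ee_rot: [0.002, 0.598, 0.801, 0.001]
contact_force: [-0.3, -0.0, -0.1]
width: 0.0857
gripper_force: 0.0
```

Call:
{"fn": "send_rows", "kwargs": {
  "increments": [
    {"gripper": -1, "linear": [-0.003, 0.01, 0], "delta_rot": [0, 0, 0.147]},
    {"gripper": -1, "linear": [-0.006, 0.021, 0], "delta_rot": [0, 0, 0.294]},
    {"gripper": -1, "linear": [-0.009, 0.031, 0], "delta_rot": [0, 0, 0.441]},
    {"gripper": -1, "linear": [-0.012, 0.042, 0], "delta_rot": [0, 0, 0.588]},
    {"gripper": -1, "linear": [-0.015, 0.052, 0], "delta_rot": [0, 0, 0.735]},
    {"gripper": -1, "linear": [-0.018, 0.062, 0], "delta_rot": [0, 0, 0.882]},
    {"gripper": -1, "linear": [-0.021, 0.073, 0], "delta_rot": [0, 0, 1.029]},
    {"gripper": -1, "linear": [-0.025, 0.083, 0], "delta_rot": [0, 0, 1.176]}
  ]
}}

```text
clock: 10.2
position: [0.5527, 0.109, 0.131]
ee_rot: [-0.002, 0.05, 0.999, -0.0]
contact_force: [0.1, 0.7, -0.9]
width: 0.0851
gripper_force: 0.0
```

Call:
{"fn": "send_rows", "kwargs": {
  "increments": [
    {"gripper": -1, "linear": [0, 0, 0], "delta_rot": [0, 0, 0.147]},
    {"gripper": -1, "linear": [0, 0, 0], "delta_rot": [0, 0, 0.294]},
    {"gripper": -1, "linear": [0, 0, 0], "delta_rot": [0, 0, 0.441]},
    {"gripper": -1, "linear": [0, 0, 0], "delta_rot": [0, 0, 0.588]},
    {"gripper": -1, "linear": [0, 0, 0], "delta_rot": [0, 0, 0.735]},
    {"gripper": -1, "linear": [0, 0, 0], "delta_rot": [0, 0, 0.882]},
    {"gripper": -1, "linear": [0, 0, 0], "delta_rot": [0, 0, 1.024]},
    {"gripper": -1, "linear": [0, 0, 0], "delta_rot": [0, 0, 1.024]}
  ]
}}

```text
clock: 11.0
position: [0.5529, 0.1086, 0.1312]
ee_rot: [-0.002, -0.443, 0.897, 0.001]
contact_force: [-0.7, 0.2, 0.1]
width: 0.0851
gripper_force: 0.0
```

```bash
python3 - <<'E'
from rig import get_state, optics
from h import *
s=get_state();print(s["qpos"],s["position"],s["ee_rot"],s["contact_force"],s["moment"])
d=optics.get_image("wrist");np.savez("w6.npz",**d,p=s["position"],q=s["ee_rot"]);a=d["pixels"]
t=optics.get_image("scene");b=t["pixels"][130:290,130:330]
cv2.imwrite("pics/w6.png",np.hstack([cv2.resize(a,(400,300)),cv2.resize(b,(375,300))]))
E
```

```text
[ 7.02997888e-02  3.34033354e-01  1.68230229e+00  1.65981393e-04
  1.12874780e+00 -2.41747573e+00] [0.55288137 0.10855826 0.13122281] [-1.58715990e-03 -4.42561573e-01  8.96736417e-01  7.30030157e-04] [-0.67124357  0.23749584  0.06065277] [0.01409822 0.00497213 0.04970786]
```

View pics/w6.png

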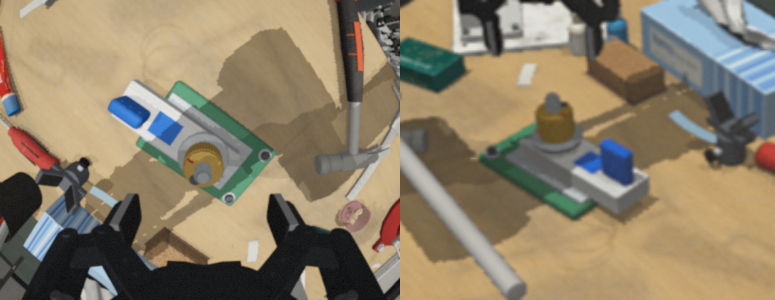

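The fork lies flat, home under the collar; the post end is at about (325,276) in the wrist view, in the tool's column.

```bash
python3 - <<'E'
from h import *
d=np.load("w6.npz");print(wonz(d,[(325,276)],.098))
H=cv2.cvtColor(d["pixels"],cv2.COLOR_BGR2HSV)
c=comps(cv2.inRange(H,(15,110,60),(32,255,255)),(270,220,380,310))[0];print(wrect(d,c,.08))
g=cv2.inRange(d["pixels"],(150,150,150),(255,255,255))
for c in comps(cv2.inRange(H,(0,0,90),(180,45,255)),(305,255,345,300),20):print(cv2.boundingRect(c),wrect(d,c,.098))
E
```

```text
[[0.55084276 0.10521178 0.098     ]]
[551.6 105.7  42.8  36.1  52.6]
(309, 260, 30, 35) [552.  105.3  19.4  15.1  53.3]
```

Call:
{"fn": "send_rows", "kwargs": {
  "increments": [
    {"gripper": -1, "linear": [0, 0, -0.03], "delta_rot": [0, 0, 0]},
    {"gripper": -1, "linear": [0, 0, -0.055], "delta_rot": [0, 0, 0]},
    {"gripper": -1, "linear": [0, 0, -0.074], "delta_rot": [0, 0, 0]},
    {"gripper": -1, "linear": [0, 0, -0.074], "delta_rot": [0, 0, 0]},
    {"gripper": -1, "linear": [0, 0, -0.074], "delta_rot": [0, 0, 0]}
  ]
}}

```text
clock: 11.6
position: [0.554, 0.1086, 0.0587]
ee_rot: [-0.0, -0.442, 0.897, 0.0]
contact_force: [-0.1, 1.7, -0.1]
width: 0.0853
gripper_force: 0.0
```

Call:
{"fn": "send_rows", "kwargs": {
  "increments": [
    {"gripper": 0.3, "linear": [0, 0, 0], "delta_rot": [0, 0, 0]},
    {"gripper": 0.3, "linear": [0, 0, 0], "delta_rot": [0, 0, 0]},
    {"gripper": 0.3, "linear": [0, 0, 0], "delta_rot": [0, 0, 0]},
    {"gripper": 0.3, "linear": [0, 0, 0], "delta_rot": [0, 0, 0]},
    {"gripper": 0.3, "linear": [0, 0, 0], "delta_rot": [0, 0, 0]}
  ],
  "newtons": 20
}}

```text
clock: 12.1
position: [0.5541, 0.109, 0.0598]
ee_rot: [0.0, -0.443, 0.897, 0.0]
contact_force: [-2.1, 2.4, 5.5]
width: 0.0369
gripper_force: 20.9
```

```bash
python3 -c "
from rig import get_state
s=get_state();print(s)"
```

```text
{'clock': 12.1, 'qpos': array([ 7.05711112e-02,  4.07458072e-01,  1.77299554e+00,  8.37326491e-04,
        9.60448882e-01, -2.41761355e+00]), 'qd': array([ 0.00217241, -0.00091761, -0.0010328 , -0.00117335,  0.00035778,
        0.00182271]), 'effort': array([-9.83042791e-01, -4.07365072e+01, -1.85001272e+01, -4.10447298e-01,
       -6.35284558e-01, -7.11066139e-03]), 'position': array([0.55413312, 0.10899474, 0.05981254]), 'ee_rot': array([ 4.49278797e-04, -4.42562523e-01,  8.96737518e-01,  1.87037214e-04]), 'contact_force': array([-2.05638804,  2.3880439 ,  5.48128009]), 'moment': array([0.17700331, 0.28483334, 0.01001101]), 'gripper_force': 20.851602852344513, 'width': 0.036903621928221914}
```

Call:
{"fn": "send_rows", "kwargs": {
  "increments": [
    {"gripper": 0.3, "linear": [0, 0, -0.0003], "delta_rot": [0, 0, -0.14]},
    {"gripper": 0.3, "linear": [0, 0, -0.0005], "delta_rot": [0, 0, -0.28]},
    {"gripper": 0.3, "linear": [0, 0, -0.0008], "delta_rot": [0, 0, -0.42]},
    {"gripper": 0.3, "linear": [0, 0, -0.0011], "delta_rot": [0, 0, -0.56]},
    {"gripper": 0.3, "linear": [0, 0, -0.0013], "delta_rot": [0, 0, -0.7]},
    {"gripper": 0.3, "linear": [0, 0, -0.0016], "delta_rot": [0, 0, -0.84]},
    {"gripper": 0.3, "linear": [0, 0, -0.0019], "delta_rot": [0, 0, -0.98]},
    {"gripper": 0.3, "linear": [0, 0, -0.0021], "delta_rot": [0, 0, -1.12]}
  ],
  "newtons": 25
}}

```text
clock: 12.9
position: [0.5539, 0.1094, 0.0577]
ee_rot: [0.0, 0.104, 0.995, 0.001]
contact_force: [-1.9, 4.5, 6.6]
width: 0.037
gripper_force: 24.4
```

```bash
cat > s.py <<'E'
from rig import get_state
import numpy as np
s=get_state();print("q6",s["qpos"][5],"p",s["position"],"F",s["contact_force"],"M",s["moment"],"w",s["width"],s["gripper_force"],s["clock"])
E
python3 s.py
```

```text
q6 -1.2920538378079798 p [0.55390043 0.10940026 0.05769167] F [-1.94276079  4.49305561  6.58473876] M [0.35021341 0.40766928 0.07337184] w 0.03696015369485318 24.426310658454895 12.9
```

Call:
{"fn": "send_rows", "kwargs": {
  "increments": [
    {"gripper": 0.3, "linear": [-0.0003, 0.0006, -0.0003], "delta_rot": [0, 0, -0.14]},
    {"gripper": 0.3, "linear": [-0.0003, 0.0006, -0.0005], "delta_rot": [0, 0, -0.28]},
    {"gripper": 0.3, "linear": [-0.0003, 0.0006, -0.0008], "delta_rot": [0, 0, -0.42]},
    {"gripper": 0.3, "linear": [-0.0003, 0.0006, -0.0011], "delta_rot": [0, 0, -0.56]},
    {"gripper": 0.3, "linear": [-0.0003, 0.0006, -0.0013], "delta_rot": [0, 0, -0.7]},
    {"gripper": 0.3, "linear": [-0.0003, 0.0006, -0.0016], "delta_rot": [0, 0, -0.84]},
    {"gripper": 0.3, "linear": [-0.0003, 0.0006, -0.0019], "delta_rot": [0, 0, -0.98]},
    {"gripper": 0.3, "linear": [-0.0003, 0.0006, -0.0021], "delta_rot": [0, 0, -1.12]}
  ]
}}

```text
clock: 13.7
position: [0.5542, 0.1098, 0.0556]
ee_rot: [0.0, 0.617, 0.787, 0.001]
contact_force: [-0.7, 1.8, 4.3]
width: 0.0372
gripper_force: 24.5
```

```bash
python3 s.py
```

```text
q6 -0.17086108337601644 p [0.55421054 0.10983527 0.05557199] F [-0.68621756  1.828891    4.27512529] M [0.25818783 0.27996551 0.12416635] w 0.03722839109968452 24.482952654361725 13.7
```

Call:
{"fn": "send_rows", "kwargs": {
  "increments": [
    {"gripper": 0.3, "linear": [0, 0, 0], "delta_rot": [0, 0, 0]},
    {"gripper": 0.3, "linear": [0, 0, 0], "delta_rot": [0, 0, 0]}
  ]
}}

```text
clock: 13.9
position: [0.5542, 0.1099, 0.0555]
ee_rot: [0.0, 0.614, 0.789, 0.001]
contact_force: [-1.1, 1.9, 6.4]
width: 0.0371
gripper_force: 24.6
```

```bash
python3 s.py
```

```text
q6 -0.17738355568938513 p [0.55422182 0.10986132 0.05553971] F [-1.10873454  1.90043352  6.42216858] M [ 0.30961955  0.32136783 -0.03831431] w 0.037060126728178426 24.57323133945465 13.9
```

Call:
{"fn": "send_rows", "kwargs": {
  "increments": [
    {"gripper": 0.3, "linear": [0, 0, -0.0001], "delta_rot": [0, 0, -0.05]},
    {"gripper": 0.3, "linear": [0, 0, -0.0002], "delta_rot": [0, 0, -0.1]}
  ]
}}

```text
clock: 14.1
position: [0.5543, 0.1098, 0.0554]
ee_rot: [0.0, 0.653, 0.757, 0.001]
contact_force: [-0.2, 3.4, 6.0]
width: 0.0373
gripper_force: 24.6
```

```bash
python3 s.py
```

```text
q6 -0.07574424852033253 p [0.55427492 0.10983285 0.05537947] F [-0.16908363  3.41912953  5.96234159] M [0.31332402 0.31194674 0.02221065] w 0.037267994448449526 24.562624990940094 14.1
```

Call:
{"fn": "send_rows", "kwargs": {
  "increments": [
    {"gripper": 0.3, "linear": [0, 0, -0.0001], "delta_rot": [0, 0, -0.05]},
    {"gripper": 0.3, "linear": [0, 0, -0.0002], "delta_rot": [0, 0, -0.1]},
    {"gripper": 0.3, "linear": [0, 0, -0.0003], "delta_rot": [0, 0, -0.15]}
  ]
}}

```text
clock: 14.4
position: [0.5543, 0.1099, 0.0551]
ee_rot: [0.0, 0.708, 0.706, 0.001]
contact_force: [-0.7, 2.2, 4.4]
width: 0.037
gripper_force: 24.6
```

```bash
python3 s.py
```

```text
q6 0.07431205591254919 p [0.55433606 0.1098764  0.05509263] F [-0.7106458   2.21820429  4.37898045] M [0.379724   0.30602196 0.04873035] w 0.03701643402067244 24.55222249031067 14.4
```

Call:
{"fn": "send_rows", "kwargs": {
  "increments": [
    {"gripper": 0.3, "linear": [0, 0, -0.0001], "delta_rot": [0, 0, -0.05]},
    {"gripper": 0.3, "linear": [0, 0, -0.0002], "delta_rot": [0, 0, -0.1]},
    {"gripper": 0.3, "linear": [0, 0, -0.0003], "delta_rot": [0, 0, -0.15]}
  ]
}}

```text
clock: 14.7
position: [0.5544, 0.1098, 0.0548]
ee_rot: [0.0, 0.759, 0.651, 0.001]
contact_force: [-0.7, 2.6, 5.6]
width: 0.0373
gripper_force: 24.5
```

```bash
python3 s.py
```

```text
q6 0.22434378527130236 p [0.55442601 0.1098437  0.05479175] F [-0.67784829  2.62758828  5.57247277] M [0.36579144 0.20857664 0.00952747] w 0.03734563616157846 24.545136988162994 14.7
```

Call:
{"fn": "send_rows", "kwargs": {
  "increments": [
    {"gripper": 0.3, "linear": [0, 0, -0.0001], "delta_rot": [0, 0, -0.05]},
    {"gripper": 0.3, "linear": [0, 0, -0.0002], "delta_rot": [0, 0, -0.1]}
  ]
}}

```text
clock: 14.9
position: [0.5545, 0.1099, 0.0546]
ee_rot: [0.0, 0.791, 0.612, 0.001]
contact_force: [0.2, 2.3, 6.0]
width: 0.0368
gripper_force: 24.5
```

```bash
python3 s.py
```

```text
q6 0.3243641669798162 p [0.55445515 0.10988985 0.05461575] F [0.23304843 2.31503309 5.98819122] M [0.36156256 0.31233013 0.03945462] w 0.03682122462953765 24.542297422885895 14.9
```

Call:
{"fn": "send_rows", "kwargs": {
  "increments": [
    {"gripper": 0.3, "linear": [0, 0, -0.0001], "delta_rot": [0, 0, -0.05]},
    {"gripper": 0.3, "linear": [0, 0, -0.0002], "delta_rot": [0, 0, -0.1]}
  ]
}}

```text
clock: 15.1
position: [0.5545, 0.1099, 0.0544]
ee_rot: [0.0, 0.82, 0.572, 0.001]
contact_force: [-0.7, 3.3, 6.2]
width: 0.0369
gripper_force: 24.5
```

```bash
python3 s.py
```

```text
q6 0.42435839801216635 p [0.55450738 0.10987514 0.05441233] F [-0.65797167  3.25272671  6.15283859] M [0.3998513  0.25004827 0.03927143] w 0.03688743932783687 24.537436366081238 15.1
```

Call:
{"fn": "send_rows", "kwargs": {
  "increments": [
    {"gripper": 0.3, "linear": [0, 0, -0.0001], "delta_rot": [0, 0, -0.05]},
    {"gripper": 0.3, "linear": [0, 0, -0.0002], "delta_rot": [0, 0, -0.1]}
  ]
}}

```text
clock: 15.3
position: [0.5546, 0.1099, 0.0542]
ee_rot: [0.0, 0.848, 0.53, 0.001]
contact_force: [-0.5, 2.4, 4.8]
width: 0.0371
gripper_force: 24.5
```

```bash
python3 s.py; python3 - <<'E'
from rig import optics
import cv2
cv2.imwrite("pics/w7.png",optics.get_image("wrist")["pixels"])
E
```

```text
q6 0.5243831028764411 p [0.55455538 0.10986424 0.05421699] F [-0.54372505  2.41951962  4.84722936] M [0.43098118 0.19557483 0.05948339] w 0.03705629952397382 24.540801644325256 15.3
```

View pics/w7.png

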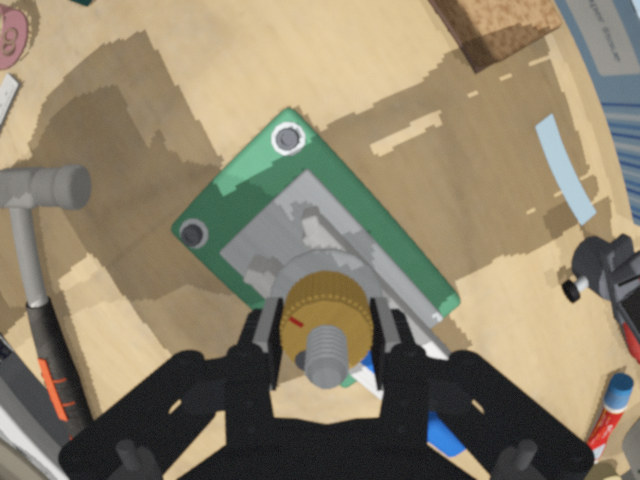

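The wrist view shows the hub held centrally and its red mark at (296,322) where 2.94 rad of turning would put it, so there is no slip. I go on.

Call:
{"fn": "send_rows", "kwargs": {
  "increments": [
    {"gripper": 0.3, "linear": [0, 0, -0.0001], "delta_rot": [0, 0, -0.05]},
    {"gripper": 0.3, "linear": [0, 0, -0.0002], "delta_rot": [0, 0, -0.1]}
  ]
}}

```text
clock: 15.55
position: [0.5546, 0.1098, 0.054]
ee_rot: [0.0, 0.873, 0.487, 0.001]
contact_force: [-0.5, 2.1, 5.4]
width: 0.0374
gripper_force: 24.6
```

```bash
python3 s.py
```

```text
q6 0.6243620175221617 p [0.55459562 0.10984423 0.05404044] F [-0.50095587  2.14803875  5.38803803] M [0.41032854 0.21876828 0.06400792] w 0.03742497276801499 24.55901026725769 15.55
```

Call:
{"fn": "send_rows", "kwargs": {
  "increments": [
    {"gripper": 0.3, "linear": [0, 0, -0.0001], "delta_rot": [0, 0, -0.05]},
    {"gripper": 0.3, "linear": [0, 0, -0.0002], "delta_rot": [0, 0, -0.1]}
  ]
}}

```text
clock: 15.75
position: [0.5546, 0.1098, 0.0539]
ee_rot: [0.0, 0.897, 0.443, 0.001]
contact_force: [0.9, 2.3, 6.1]
width: 0.037
gripper_force: 24.6
```

```bash
python3 s.py
```

```text
q6 0.7243293434011914 p [0.55463967 0.10979765 0.05386672] F [0.91717005 2.30379615 6.05809771] M [0.3597101  0.26585817 0.12593146] w 0.03699631988168473 24.56381320953369 15.75
```

Call:
{"fn": "send_rows", "kwargs": {
  "increments": [
    {"gripper": 0.3, "linear": [0, 0, -0.0001], "delta_rot": [0, 0, -0.05]},
    {"gripper": 0.3, "linear": [0, 0, -0.0002], "delta_rot": [0, 0, -0.1]}
  ]
}}

```text
clock: 15.95
position: [0.5547, 0.1098, 0.0537]
ee_rot: [0.0, 0.918, 0.398, 0.001]
contact_force: [0.1, 2.3, 5.2]
width: 0.0372
gripper_force: 24.6
```

```bash
python3 s.py
```

```text
q6 0.8243069089357922 p [0.55471532 0.10977952 0.05370065] F [0.12030053 2.29032852 5.16615745] M [0.42012041 0.22021738 0.11843048] w 0.037232065657257986 24.57280933856964 15.95
```

Call:
{"fn": "send_rows", "kwargs": {
  "increments": [
    {"gripper": 0.3, "linear": [0, 0, 0], "delta_rot": [0, 0, -0.03]}
  ]
}}

```text
clock: 16.05
position: [0.5547, 0.1097, 0.0536]
ee_rot: [0.0, 0.923, 0.384, 0.001]
contact_force: [-1.0, 2.0, 4.4]
width: 0.0367
gripper_force: 24.5
```

```bash
python3 s.py
```

```text
q6 0.8537528540830467 p [0.55468073 0.10974308 0.0536165 ] F [-0.96033487  2.03524013  4.39607273] M [0.3797081  0.15300481 0.1307716 ] w 0.03673343056079286 24.54372078180313 16.05
```

Call:
{"fn": "send_rows", "kwargs": {
  "increments": [
    {"gripper": 0.3, "linear": [0, 0, -0.0001], "delta_rot": [0, 0, -0.03]}
  ]
}}

```text
clock: 16.15
position: [0.5547, 0.1097, 0.0536]
ee_rot: [0.0, 0.929, 0.37, 0.001]
contact_force: [-1.4, 1.8, 6.4]
width: 0.0372
gripper_force: 24.6
```

```bash
python3 s.py
```

```text
q6 0.8834267409610002 p [0.55473073 0.10974678 0.05357544] F [-1.42944325  1.83730704  6.37507332] M [0.33115834 0.20326827 0.14175222] w 0.03719020821566946 24.570355117321014 16.15
```

Torque rose from a free 0.04 to 0.14 N m, so touching was at q6 ≈ 0.59 and the nip is now about 8 N. I ease it to about 4 N, then let go.

Call:
{"fn": "send_rows", "kwargs": {
  "increments": [
    {"gripper": 0.3, "linear": [0, 0, 0.0001], "delta_rot": [0, 0, 0.07]},
    {"gripper": 0.3, "linear": [0, 0, 0.0002], "delta_rot": [0, 0, 0.14]},
    {"gripper": 0.3, "linear": [0, 0, 0.0002], "delta_rot": [0, 0, 0.14]}
  ]
}}

```text
clock: 16.45
position: [0.5547, 0.1098, 0.0538]
ee_rot: [0.0, 0.9, 0.435, 0.001]
contact_force: [-1.1, 1.7, 5.3]
width: 0.0368
gripper_force: 24.6
```

```bash
python3 s.py; python3 - <<'E'
from rig import optics
import cv2,numpy as np
np.save("c1.npy",optics.get_image("wrist")["pixels"])
E
```

```text
q6 0.7412358980638316 p [0.55465405 0.10979225 0.05382736] F [-1.09963675  1.69200712  5.34537358] M [0.42028608 0.21585888 0.01148247] w 0.036800182269892324 24.598731100559235 16.45
```

Call:
{"fn": "send_rows", "kwargs": {
  "increments": [
    {"gripper": -1, "linear": [0, 0, 0], "delta_rot": [0, 0, 0]},
    {"gripper": -1, "linear": [0, 0, 0], "delta_rot": [0, 0, 0]},
    {"gripper": -1, "linear": [0, 0, 0], "delta_rot": [0, 0, 0]},
    {"gripper": -1, "linear": [0, 0, 0], "delta_rot": [0, 0, 0]},
    {"gripper": -1, "linear": [0, 0, 0], "delta_rot": [0, 0, 0]}
  ]
}}

```text
clock: 17.0
position: [0.5537, 0.1091, 0.0525]
ee_rot: [0.0, 0.901, 0.434, -0.0]
contact_force: [-0.9, -0.5, 0.2]
width: 0.0855
gripper_force: 0.0
```

```bash
python3 s.py; python3 - <<'E'
from rig import optics
import cv2,numpy as np
b=optics.get_image("wrist")["pixels"];np.save("c2.npy",b)
for im in (np.load("c1.npy"),b):
    H=cv2.cvtColor(im,cv2.COLOR_BGR2HSV)[280:400,265:390]
    m=(cv2.inRange(H,(0,140,60),(7,255,255))|cv2.inRange(H,(172,140,60),(180,255,255)))
    y,x=np.where(m);print(len(x),x.mean()+265,y.mean()+280)
E
```

```text
q6 0.7434086339043242 p [0.55374637 0.10911405 0.05253839] F [-0.89125475 -0.48469731  0.23479468] M [-0.05716853 -0.02443045  0.01731837] w 0.08546285056047957 0.0 17.0
42 295.76190476190476 321.6666666666667
43 295.95348837209303 320.9767441860465
```

Call:
{"fn": "send_rows", "kwargs": {
  "increments": [
    {"gripper": -1, "linear": [0, 0, 0.03], "delta_rot": [0, 0, 0]},
    {"gripper": -1, "linear": [0, 0, 0.065], "delta_rot": [0, 0, 0]},
    {"gripper": -1, "linear": [0, 0, 0.078], "delta_rot": [0, 0, 0]},
    {"gripper": -1, "linear": [0.005, -0.017, 0.078], "delta_rot": [0, 0, 0.14]},
    {"gripper": -1, "linear": [0.01, -0.034, 0.078], "delta_rot": [0, 0, 0.28]},
    {"gripper": -1, "linear": [0.0155, -0.05, 0.078], "delta_rot": [0, 0, 0.42]},
    {"gripper": -1, "linear": [0.02, -0.067, 0.078], "delta_rot": [0, 0, 0.56]},
    {"gripper": -1, "linear": [0.0258, -0.0835, 0.078], "delta_rot": [0, 0, 0.7]}
  ]
}}

```text
clock: 17.85
position: [0.5792, 0.025, 0.1301]
ee_rot: [-0.0, 0.695, 0.719, -0.0]
contact_force: [0.5, 0.1, -0.1]
width: 0.0855
gripper_force: 0.0
```

Call:
{"fn": "send_rows", "kwargs": {
  "increments": [
    {"gripper": -1, "linear": [0, 0, 0], "delta_rot": [0, 0, 0.14]},
    {"gripper": -1, "linear": [0, 0, 0], "delta_rot": [0, 0, 0.262]},
    {"gripper": -1, "linear": [0, 0, 0], "delta_rot": [0, 0, 0.262]},
    {"gripper": -1, "linear": [0, 0, 0], "delta_rot": [0, 0, 0.262]}
  ]
}}

```text
clock: 18.25
position: [0.5793, 0.0257, 0.1303]
ee_rot: [-0.0, 0.599, 0.801, -0.0]
contact_force: [0.1, -1.1, -0.4]
width: 0.0857
gripper_force: 0.0
```

```bash
python3 s.py; python3 - <<'E'
from rig import optics,get_state
from h import *
s=get_state();print(s["ee_rot"])
d=dict(optics.get_image("wrist"),p=s["position"],q=s["ee_rot"]);H=cv2.cvtColor(d["pixels"],cv2.COLOR_BGR2HSV)
for c in comps(cv2.inRange(H,(105,130,40),(130,255,255)),(270,150,380,350)):print(c.reshape(-1,2).mean(0),wrect(d,c,.077),wrect(d,c,.038))
E
```

```text
q6 -0.36312033049256076 p [0.57929876 0.02571784 0.13028177] F [ 0.13848202 -1.09995739 -0.35433954] M [-0.06011188 -0.00356414 -0.01039262] w 0.08568774271054344 0.0 18.25
[-3.01632862e-04  5.98516511e-01  8.01110393e-01 -1.82959315e-04]
[326.06962025 188.72151899] [566.2  68.8  20.6  23.6  16.6] [568.2  61.7  24.6  28.3  16.6]
[326.12269939 256.72392638] [577.4  30.8  12.5  42.2  17.1] [581.7  16.1  15.   50.5  17.1]
```

Call:
{"fn": "send_rows", "kwargs": {
  "increments": [
    {"gripper": -1, "linear": [0, 0, -0.035], "delta_rot": [0, 0, 0]},
    {"gripper": -1, "linear": [0, 0, -0.065], "delta_rot": [0, 0, 0]},
    {"gripper": -1, "linear": [0, 0, -0.085], "delta_rot": [0, 0, 0]},
    {"gripper": -1, "linear": [0, 0, -0.085], "delta_rot": [0, 0, 0]},
    {"gripper": -1, "linear": [0, 0, -0.085], "delta_rot": [0, 0, 0]}
  ]
}}

```text
clock: 18.8
position: [0.5798, 0.0258, 0.0459]
ee_rot: [-0.0, 0.598, 0.802, -0.0]
contact_force: [-0.2, 0.6, 0.4]
width: 0.0852
gripper_force: 0.0
```

Call:
{"fn": "send_rows", "kwargs": {
  "increments": [
    {"gripper": 1, "linear": [0, 0, 0], "delta_rot": [0, 0, 0]},
    {"gripper": 1, "linear": [0, 0, 0], "delta_rot": [0, 0, 0]},
    {"gripper": 1, "linear": [0, 0, 0], "delta_rot": [0, 0, 0]},
    {"gripper": 1, "linear": [0, 0, 0], "delta_rot": [0, 0, 0]},
    {"gripper": 1, "linear": [0, 0, 0], "delta_rot": [0, 0, 0]},
    {"gripper": 1, "linear": [0, 0, 0], "delta_rot": [0, 0, 0]},
    {"gripper": 1, "linear": [0, 0, 0], "delta_rot": [0, 0, 0]}
  ],
  "newtons": 50
}}

```text
clock: 19.5
position: [0.5798, 0.0256, 0.0462]
ee_rot: [0.0, 0.597, 0.802, 0.0]
contact_force: [-0.8, -0.5, 4.5]
width: 0.0132
gripper_force: 50.3
```

```bash
python3 s.py
```

```text
q6 -0.36572012320865516 p [0.57976033 0.0256337  0.04624895] F [-0.81421668 -0.51151562  4.46033145] M [0.00576658 0.18443276 0.1017716 ] w 0.0131582077640158 50.28297007083893 19.5
```

Call:
{"fn": "send_rows", "kwargs": {
  "increments": [
    {"gripper": 1, "linear": [0, 0, 0.0005], "delta_rot": [0, 0, 0]},
    {"gripper": 1, "linear": [0, 0, 0.0005], "delta_rot": [0, 0, 0]}
  ]
}}

```text
clock: 19.7
position: [0.5797, 0.0256, 0.0462]
ee_rot: [0.0, 0.598, 0.802, 0.0]
contact_force: [0.7, 0.0, 2.2]
width: 0.0136
gripper_force: 50.1
```

Call:
{"fn": "send_rows", "kwargs": {
  "increments": [
    {"gripper": 1, "linear": [0.0008, -0.003, 0], "delta_rot": [0, 0, 0]},
    {"gripper": 1, "linear": [0.0023, -0.008, 0], "delta_rot": [0, 0, 0]},
    {"gripper": 1, "linear": [0.0041, -0.014, 0], "delta_rot": [0, 0, 0]},
    {"gripper": 1, "linear": [0.0059, -0.02, 0], "delta_rot": [0, 0, 0]},
    {"gripper": 1, "linear": [0.0077, -0.026, 0], "delta_rot": [0, 0, 0]},
    {"gripper": 1, "linear": [0.0094, -0.032, 0], "delta_rot": [0, 0, 0]}
  ]
}}

```text
clock: 20.3
position: [0.5857, -0.0003, 0.0455]
ee_rot: [-0.006, 0.599, 0.801, 0.002]
contact_force: [-4.1, 16.6, 4.4]
width: 0.0131
gripper_force: 50.3
```

```bash
python3 s.py
```

```text
q6 -0.4192606107051675 p [ 5.85707527e-01 -2.55486237e-04  4.55367830e-02] F [-4.08771339 16.56211881  4.39573279] M [ 2.65843069  0.53575084 -0.02480139] w 0.013105892382504213 50.30856013298035 20.3
```

Call:
{"fn": "send_rows", "kwargs": {
  "increments": [
    {"gripper": 1, "linear": [0, 0, 0], "delta_rot": [0, 0, 0]}
  ]
}}

```text
clock: 20.4
position: [0.586, -0.0012, 0.0456]
ee_rot: [-0.005, 0.599, 0.801, 0.002]
contact_force: [-3.5, 14.6, 4.1]
width: 0.0131
gripper_force: 50.4
```

```bash
python3 s.py; python3 - <<'E'
from rig import optics
import cv2,numpy as np
a=optics.get_image("wrist")["pixels"];cv2.imwrite("pics/w8.png",a)
E
```

```text
q6 -0.419078336027084 p [ 0.58597579 -0.00117503  0.04559277] F [-3.48792383 14.59279566  4.0554948 ] M [ 2.24042609  0.47537089 -0.01277382] w 0.013149422648628301 50.44472515583038 20.4
```

View pics/w8.png

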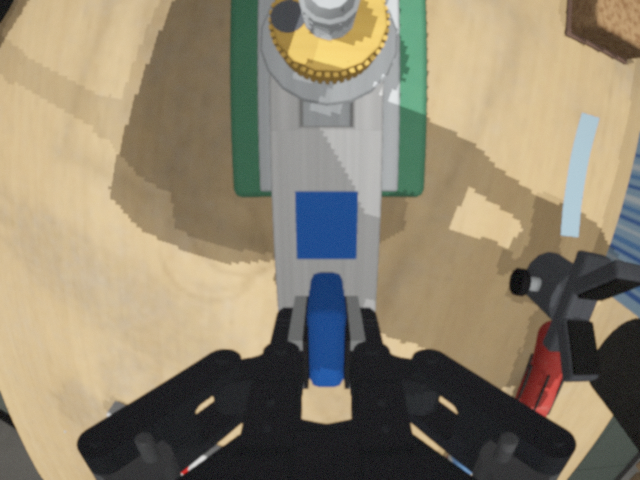

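The fork is 28 mm out, but the pull of 15 N has pitched the wrist by about 0.01 rad, lifting the prongs into the collar. I counter the pitch before drawing further.

Call:
{"fn": "send_rows", "kwargs": {
  "increments": [
    {"gripper": 1, "linear": [-0.001, 0.004, 0.0003], "delta_rot": [-0.006, -0.002, 0]},
    {"gripper": 1, "linear": [-0.001, 0.004, 0.0003], "delta_rot": [-0.006, -0.002, 0]}
  ]
}}

```text
clock: 20.65
position: [0.5866, -0.0009, 0.0462]
ee_rot: [0.001, 0.597, 0.802, -0.002]
contact_force: [-3.1, 3.8, 3.5]
width: 0.0131
gripper_force: 50.2
```

```bash
cat >> s.py <<'E'
from scipy.spatial.transform import Rotation as Ro
q=s["ee_rot"];z=Ro.from_quat([q[1],q[2],q[3],q[0]]).as_matrix()[:,2]
print("tips-up pitch mrad",1000*(z[:2]@[-.284,.959]),"roll",1000*(z[:2]@[-.959,-.284]))
E
python3 s.py
```

```text
q6 -0.4049117812415822 p [ 0.5865758  -0.00086208  0.04621567] F [-3.05957934  3.78103292  3.54073601] M [0.96175632 0.47927788 0.15474849] w 0.013081583496460679 50.18362820148468 20.65
tips-up pitch mrad -3.777154424575998 roll 1.760550073723185
```

Call:
{"fn": "send_rows", "kwargs": {
  "increments": [
    {"gripper": 1, "linear": [0.0006, -0.002, 0], "delta_rot": [0, 0, 0]},
    {"gripper": 1, "linear": [0.0012, -0.004, 0], "delta_rot": [0, 0, 0]},
    {"gripper": 1, "linear": [0.0018, -0.006, 0], "delta_rot": [0, 0, 0]}
  ]
}}

```text
clock: 20.95
position: [0.5891, -0.0071, 0.0462]
ee_rot: [0.001, 0.598, 0.801, -0.001]
contact_force: [-1.2, 4.9, 2.1]
width: 0.013
gripper_force: 50.1
```

```bash
python3 s.py
```

```text
q6 -0.41488971097732336 p [ 0.58911995 -0.00711571  0.04617888] F [-1.24198965  4.92744928  2.08930178] M [ 1.01326953  0.28370161 -0.00218733] w 0.013024759822872985 50.10297775268555 20.95
tips-up pitch mrad -3.0272149359871463 roll 0.5004827604961305
```

Call:
{"fn": "send_rows", "kwargs": {
  "increments": [
    {"gripper": 1, "linear": [0.0009, -0.003, 0], "delta_rot": [0, 0, 0]},
    {"gripper": 1, "linear": [0.0018, -0.006, 0], "delta_rot": [0, 0, 0]},
    {"gripper": 1, "linear": [0.0026, -0.009, 0], "delta_rot": [0, 0, 0]},
    {"gripper": 1, "linear": [0.0035, -0.012, 0], "delta_rot": [0, 0, 0]},
    {"gripper": 1, "linear": [0.0044, -0.015, 0], "delta_rot": [0, 0, 0]}
  ]
}}

```text
clock: 21.45
position: [0.5937, -0.0222, 0.0461]
ee_rot: [0.001, 0.598, 0.801, -0.001]
contact_force: [-1.9, 4.5, 2.3]
width: 0.013
gripper_force: 50.0
```

```bash
python3 s.py
```

```text
q6 -0.43921221153752754 p [ 0.59366813 -0.02219628  0.04612157] F [-1.88499413  4.51033127  2.27434042] M [ 0.99315504  0.2923891  -0.08697668] w 0.013012271314302484 50.04464328289032 21.45
tips-up pitch mrad -2.9557560191954226 roll 0.2738700219924655
```

Call:
{"fn": "send_rows", "kwargs": {
  "increments": [
    {"gripper": 1, "linear": [0.0012, -0.004, 0], "delta_rot": [0, 0, 0]},
    {"gripper": 1, "linear": [0.0024, -0.008, 0], "delta_rot": [0, 0, 0]},
    {"gripper": 1, "linear": [0.0035, -0.012, 0], "delta_rot": [0, 0, 0]},
    {"gripper": 1, "linear": [0.0047, -0.016, 0], "delta_rot": [0, 0, 0]},
    {"gripper": 1, "linear": [0.0065, -0.022, 0], "delta_rot": [0, 0, 0]},
    {"gripper": 1, "linear": [0.0083, -0.028, 0], "delta_rot": [0, 0, 0]},
    {"gripper": 1, "linear": [0.0106, -0.036, 0], "delta_rot": [0, 0, 0]},
    {"gripper": 1, "linear": [0.0106, -0.036, 0], "delta_rot": [0, 0, 0]}
  ]
}}

```text
clock: 22.25
position: [0.6056, -0.0613, 0.0467]
ee_rot: [0.004, 0.598, 0.802, -0.002]
contact_force: [-0.1, -2.4, 2.2]
width: 0.0132
gripper_force: 50.1
```

```bash
python3 s.py;python3 - <<'E'
from rig import optics
from h import *
a=optics.get_image("wrist")["pixels"];t=optics.get_image("top")
H=cv2.cvtColor(t["pixels"],cv2.COLOR_BGR2HSV);T0=np.load("top0.npz")
np.savez("top1.npz",**t)
E
```

```text
q6 -0.4957525502225345 p [ 0.60561133 -0.06134405  0.04671818] F [-0.0982195  -2.37705881  2.22710004] M [-0.01488272  0.16043562  0.04262166] w 0.013152513884117057 50.06787121295929 22.25
tips-up pitch mrad -8.60332789348979 roll -0.7941205710694907
```

Call:
{"fn": "send_rows", "kwargs": {
  "increments": [
    {"gripper": 1, "linear": [0.001, -0.003, 0.01], "delta_rot": [0.008, 0.0024, 0]},
    {"gripper": 1, "linear": [0.003, -0.008, 0.04], "delta_rot": [0.008, 0.0024, 0]},
    {"gripper": 1, "linear": [0.003, -0.008, 0.06], "delta_rot": [0.008, 0.0024, 0]},
    {"gripper": 1, "linear": [0.003, -0.008, 0.06], "delta_rot": [0.008, 0.0024, 0]}
  ]
}}

```text
clock: 22.75
position: [0.6102, -0.0679, 0.1098]
ee_rot: [0.002, 0.597, 0.802, 0.002]
contact_force: [0.6, 0.3, -1.5]
width: 0.0133
gripper_force: 49.6
```

```bash
python3 s.py;python3 - <<'E'
from h import *
T=np.load("top0.npz")
for n,p in dict(glue=[(332,190),(331,204),(404,220),(405,205)],red=[(366,338),(390,338),(372,264),(395,264)],strip=[(388,243),(380,262)],vhead=[(250,195),(265,222)],drv=[(330,188),(325,178)]).items():print(n,np.round(onz(T,p,.015)[:,:2],3).tolist())
E
```

```text
q6 -0.5164255026575252 p [ 0.61019353 -0.06789654  0.10982719] F [ 0.55065443  0.30607697 -1.4814211 ] M [-0.10993369 -0.04413159 -0.02130229] w 0.013262564868936956 49.600237011909485 22.75
tips-up pitch mrad -1.2412023113244541 roll -6.289658621776045
glue [[0.748, -0.099], [0.72, -0.097], [0.685, -0.242], [0.715, -0.245]]
red [[0.454, -0.159], [0.453, -0.205], [0.598, -0.175], [0.597, -0.22]]
strip [[0.639, -0.208], [0.602, -0.191]]
vhead [[0.741, 0.065], [0.686, 0.035]]
drv [[0.753, -0.095], [0.773, -0.086]]
```

Call:
{"fn": "send_rows", "kwargs": {
  "increments": [
    {"gripper": 1, "linear": [0.004, -0.018, 0], "delta_rot": [0, 0, 0]},
    {"gripper": 1, "linear": [0.008, -0.037, 0], "delta_rot": [0, 0, 0]},
    {"gripper": 1, "linear": [0.008, -0.037, -0.03], "delta_rot": [0, 0, 0]},
    {"gripper": 1, "linear": [0.008, -0.037, -0.055], "delta_rot": [0, 0, 0]},
    {"gripper": 1, "linear": [0.008, -0.037, -0.07], "delta_rot": [0, 0, 0]},
    {"gripper": 1, "linear": [0.008, -0.037, -0.075], "delta_rot": [0, 0, 0]},
    {"gripper": 1, "linear": [0.008, -0.037, -0.075], "delta_rot": [0, 0, 0]}
  ]
}}

```text
clock: 23.45
position: [0.615, -0.1058, 0.0304]
ee_rot: [-0.002, 0.598, 0.802, -0.0]
contact_force: [0.6, -0.9, -2.0]
width: 0.0129
gripper_force: 49.7
```

```bash
python3 s.py
```

```text
q6 -0.5725536726892333 p [ 0.6149678  -0.10581801  0.03042965] F [ 0.58368543 -0.88005139 -2.00418864] M [-0.13719377 -0.00903046  0.08187263] w 0.012887838034378265 49.73952770233154 23.45
tips-up pitch mrad 2.858710174591836 roll 2.255821378135922
```

Call:
{"fn": "send_rows", "kwargs": {
  "increments": [
    {"gripper": 1, "linear": [0, 0, -0.0008], "delta_rot": [0, 0, 0]},
    {"gripper": 1, "linear": [0, 0, -0.0008], "delta_rot": [0, 0, 0]}
  ]
}}

```text
clock: 23.65
position: [0.6158, -0.1053, 0.0302]
ee_rot: [-0.001, 0.598, 0.802, 0.0]
contact_force: [0.2, -0.4, -1.1]
width: 0.013
gripper_force: 49.6
```

```bash
python3 s.py
```

```text
q6 -0.572015764074619 p [ 0.61581267 -0.10528946  0.03024912] F [ 0.2096012  -0.44049991 -1.14106435] M [-0.14609996 -0.02675747 -0.00288609] w 0.013013421570569776 49.64956820011139 23.65
tips-up pitch mrad 1.855885347956587 roll 0.23741140006356726
```

Nearly down; a last millimetre, then release, rise, and return over the collar to the earlier viewing pose to check its mark.

Call:
{"fn": "send_rows", "kwargs": {
  "increments": [
    {"gripper": 1, "linear": [0, 0, -0.0008], "delta_rot": [0, 0, 0]},
    {"gripper": 1, "linear": [0, 0, -0.0008], "delta_rot": [0, 0, 0]}
  ]
}}

```text
clock: 23.85
position: [0.616, -0.105, 0.0302]
ee_rot: [-0.0, 0.597, 0.802, 0.0]
contact_force: [-0.4, -1.9, 2.5]
width: 0.0131
gripper_force: 50.2
```

Call:
{"fn": "send_rows", "kwargs": {
  "increments": [
    {"gripper": -1, "linear": [0, 0, 0], "delta_rot": [0, 0, 0]},
    {"gripper": -1, "linear": [0, 0, 0], "delta_rot": [0, 0, 0]},
    {"gripper": -1, "linear": [0, 0, 0], "delta_rot": [0, 0, 0]},
    {"gripper": -1, "linear": [0, 0, 0], "delta_rot": [0, 0, 0]},
    {"gripper": -1, "linear": [0, 0, 0.03], "delta_rot": [0, 0, 0]},
    {"gripper": -1, "linear": [0, 0, 0.07], "delta_rot": [0, 0, 0]},
    {"gripper": -1, "linear": [0, 0, 0.1], "delta_rot": [0, 0, 0]},
    {"gripper": -1, "linear": [0, 0, 0.1], "delta_rot": [0, 0, 0]}
  ]
}}

```text
clock: 24.65
position: [0.6191, -0.105, 0.135]
ee_rot: [0.004, 0.597, 0.802, 0.003]
contact_force: [0.8, 0.1, 0.3]
width: 0.0852
gripper_force: 0.0
```

```bash
python3 s.py; python3 - <<'E'
from rig import get_state,optics
from h import *
T=np.load("top0.npz");t=optics.get_image("top")
def go(d,w):
    H=cv2.cvtColor(d["pixels"],cv2.COLOR_BGR2HSV)
    for c in comps(cv2.inRange(H,(15,110,80),(32,255,255)),(205,270,245,310)): print("brass",rect(d,c,.075))
go(T,0);go(t,0)
print("diff outside", [(k,int((cv2.absdiff(T["pixels"],t["pixels"]).max(2)[a:b,c:e]>60).sum())) for k,(a,b,c,e) in dict(red=(260,345,360,398),glue=(185,225,325,408),v=(170,225,240,330),stand=(255,330,180,272)).items()])
E
```

```text
q6 -0.5710137246803413 p [ 0.61909112 -0.10498722  0.13501943] F [0.78690038 0.12005186 0.31935   ] M [ 0.00839046 -0.06950334  0.04011945] w 0.0851932119526756 0.0 24.65
tips-up pitch mrad -3.2750585307135562 roll -8.967326138410154
brass [553.7 109.1  36.6  36.7  89.9]
brass [556.5 105.3  37.6  29.1  57.5]
brass [542.4 116.   19.6   7.7  44.4]
diff outside [('red', 1347), ('glue', 1195), ('v', 917), ('stand', 1616)]
```

Call:
{"fn": "send_rows", "kwargs": {
  "increments": [
    {"gripper": -1, "linear": [-0.009, 0.03, 0], "delta_rot": [0, 0, -0.13]},
    {"gripper": -1, "linear": [-0.018, 0.06, 0], "delta_rot": [0, 0, -0.26]},
    {"gripper": -1, "linear": [-0.027, 0.09, 0], "delta_rot": [0, 0, -0.39]},
    {"gripper": -1, "linear": [-0.036, 0.12, 0], "delta_rot": [0, 0, -0.52]},
    {"gripper": -1, "linear": [-0.045, 0.15, 0], "delta_rot": [0, 0, -0.65]},
    {"gripper": -1, "linear": [-0.055, 0.18, 0], "delta_rot": [0, 0, -0.78]},
    {"gripper": -1, "linear": [-0.0654, 0.2141, 0], "delta_rot": [0, 0, -0.9]},
    {"gripper": -1, "linear": [-0.0654, 0.2141, 0], "delta_rot": [0, 0, -0.962]}
  ]
}}

```text
clock: 25.5
position: [0.5473, 0.1135, 0.1282]
ee_rot: [-0.002, 0.901, 0.434, -0.001]
contact_force: [0.1, -0.4, 0.5]
width: 0.0858
gripper_force: 0.0
```

Call:
{"fn": "send_rows", "kwargs": {
  "increments": [
    {"gripper": -1, "linear": [0, 0, 0], "delta_rot": [0, 0, 0]},
    {"gripper": -1, "linear": [0, 0, 0], "delta_rot": [0, 0, 0]},
    {"gripper": -1, "linear": [0, 0, 0], "delta_rot": [0, 0, 0]}
  ]
}}

```text
clock: 25.8
position: [0.5503, 0.1092, 0.1293]
ee_rot: [-0.0, 0.901, 0.434, 0.0]
contact_force: [0.0, 0.1, -0.1]
width: 0.0851
gripper_force: 0.0
```

```bash
python3 - <<'E'
from rig import get_state,optics
from h import *
s=get_state();d=dict(optics.get_image("wrist"),p=s["position"],q=s["ee_rot"])
print(s["position"],s["ee_rot"])
d2=dict(d,pixels=np.load("c2.npy"),p=np.array([.55374637,.10911405,.05253839]),q=np.array([0,.901,.434,0])/np.hypot(.901,.434))
for e,w in((d2,(265,280,390,400)),(d,(265,200,390,340))):
    H=cv2.cvtColor(e["pixels"],cv2.COLOR_BGR2HSV);x0,y0,x1,y1=w
    m=(cv2.inRange(H,(0,140,60),(8,255,255))|cv2.inRange(H,(172,140,60),(180,255,255)))[y0:y1,x0:x1]
    y,x=np.where(m);uv=np.c_[x+x0,y+y0];P=wonz(e,uv,.074)[:,:2]
    ctr=P.mean(0);u=np.linalg.svd(P-ctr)[2][0]
    br=comps(cv2.inRange(H,(14,100,40),(34,255,255)),w)[0];R=wrect(e,br,.074)
    print(len(x),uv.mean(0),ctr*1000,"line angle",np.degrees(np.arctan2(u[1],u[0]))%180,"brass",R, "from axis",np.degrees(np.arctan2(*(ctr-[.554,.1095])[::-1])),np.linalg.norm(ctr-[.554,.1095]))
cv2.imwrite("pics/w9.png",np.hstack([cv2.resize(d["pixels"],(400,300)),cv2.resize(d["pixels"][200:320,245:405],(400,300))]))
E
```

```text
[0.55032822 0.10916634 0.12931159] [-4.24617484e-04  9.00695101e-01  4.34451310e-01  4.61816959e-04]
51 [296.01960784 321.05882353] [550.1648595  122.79688745] line angle 104.557270961345 brass [558.8 114.3  38.9  36.7  45.4] from axis 106.08882688743793 0.013838913201687317
18 [310.94444444 247.61111111] [550.28346798 122.78462764] line angle 101.34476551715063 brass [558.  112.6  39.1  36.8  36.5] from axis 105.6295927482697 0.013794707021014646
```

View pics/w9.png

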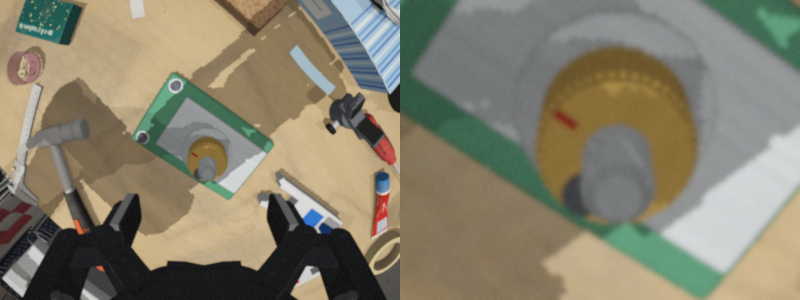

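The mark is within 0.5° of where I left it, so the collar has not shifted; the fork lies on the bench clear of the stand.

```bash
python3 -c "
from rig import sign_off;print(sign_off())"
```

```text
the job is handed in; nothing more can be done
None
```

The job is handed in at 25.8 s: the collar is set to nip the fork at about 4 N by torque estimate, its mark stayed within 0.5°, and the fork lies flat and clear of the stand; while drawing out, the wrist pitched and the pull peaked near 17 N, so the collar may briefly have been pressed close to 15 N before I corrected it.

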